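Condition the thread spools in the roll-top store

TASK

Switch the thread cabinet off at the selector box, roll its slatted shutter fully open, and set every thread spool upright in a bay of the rack inside, one to a bay. Then roll the shutter fully closed and turn the selector to the mark whose number of dots is the number of spools now inside. Leave the hand stamp where it is.

Things in the scene. Friction and masses are not known exactly. Their poses are not given: they have to be found in the camera images.
- store: grey cabinet with a roll-top shutter, 320 deep (local x, -145 to +178) x 196 wide (local y) x 258 mm high; it stands fixed, its front faces its local -x (towards the robot). Origin on the table under the shutter's axis; z up. Its front wall is 180 mm high at local x = -132. The two side walls (inner faces at local y = +-86) follow the arc and are the highest part.
- store_axis (a point): centre of the shutter's circular track (a level line along the cabinet's y), 80 mm above the table; the outer face of the slats lies 165 mm from it.
- shutter (a joint): the tambour of 17 wooden slats, rad turned along its circular track: 0 = closed (lower edge on the front wall), 1.45 = fully open (rolled over the top to the back). It stays where it is left; about 3 N at the bar moves it. It may start slightly ajar.
- shutter_bar (a point): middle of the shutter's pull bar: round steel, 10 mm thick, 100 mm long along the cabinet's y, held at both ends on posts, its centre 34 mm outside the slats. It travels on a circle of 199 mm radius about the axis: closed, it is 43.5 degrees above the level front (-x) direction; open, 126.5 degrees (past the top). It may be pinched anywhere along the way with the fingers astride the bar, pointing roughly at the axis; the bar is round and may turn between the fingers.
- rack: plywood rack inside the cabinet with 2 x 2 open-topped bays, 72 mm pitch, each 69 mm square inside with walls 33 mm high (grip a spool by its upper flange, with the fingertips not lower than its middle, to clear them); only reachable from above with the shutter open. Its floor is 122 mm above the table.
- bay_0 (a point): middle of the floor of the front left bay (122 mm above the table)
- bay_1 (a point): middle of the floor of the front right bay (122 mm above the table)
- bay_2 (a point): middle of the floor of the back left bay (122 mm above the table)
- bay_3 (a point): middle of the floor of the back right bay (122 mm above the table)
- selector_box: grey control box 100 x 100 x 45 mm with a selector knob on top; fixed; origin under its centre, x away from the robot at yaw 0. On its top are four white marks on an arc round the far side of the knob, clockwise from the left: a short bar (off), 2 dots, 3 dots, 4 dots.
- selector (a joint): selector angle in rad, growing clockwise seen from above, with click stops at 0 (bar mark, off), 0.5 (2 dots), 1.0 (3 dots), 1.5 (4 dots). At 0 the pointer is 0.75 rad to the left (counter-clockwise) of the box's x axis.  It takes up to 0.15 N m to turn and settles in the nearest stop when let go.
- selector_grip (a point): on the knob's axis, 67 mm above the table, at the height to grip: the knob is a black bar 42 mm long, 12 mm thick, its top 79 mm and its skirt's top 55 mm above the table. This point's x axis points along the bar to the white pointer line.
- spool_a_mid (a point): wooden thread spool standing upright, white thread, two flanges 47 mm across and 8 mm thick, 24 mm waist, 60 mm tall, 100 g; this point is its centre, 30 mm up. Its upper flange is the place to grip it. May be absent in a given start.
- spool_b_mid (a point): wooden thread spool standing upright, red thread, two flanges 47 mm across and 8 mm thick, 24 mm waist, 60 mm tall, 100 g; this point is its centre, 30 mm up. Its upper flange is the place to grip it. May be absent in a given start.
- spool_c_mid (a point): wooden thread spool standing upright, white thread, two flanges 47 mm across and 8 mm thick, 24 mm waist, 60 mm tall, 100 g; this point is its centre, 30 mm up. Its upper flange is the place to grip it. May be absent in a given start.
- spool_d_mid (a point): wooden thread spool standing upright, red thread, two flanges 47 mm across and 8 mm thick, 24 mm waist, 60 mm tall, 100 g; this point is its centre, 30 mm up. Its upper flange is the place to grip it. May be absent in a given start.
- roller_stand: fixed furniture behind the spools and the selector box, leave alone: a base plate from 50 mm before to 50 mm behind its origin in x, with two rollers 103 mm across along y, their tops 133 mm above the table; they lie from 139 to 238 mm and from -82 to -181 mm along y from the origin, and between them only a thin shaft. Keep a wide gripper clear of the rollers.
- stamp: bystander, leave alone: wooden hand stamp, 36 x 40 x 74 mm, origin under its centre
Things that resemble listed ones, but are neither listed nor needed, are in the scene too. What is shaped like the part that bears spool_b_mid but yellow is not meant. What is shaped like the part that bears spool_c_mid but blue or purple is not meant.

How it is judged:
On the way, in this order (a step that is already met when the one before it is completed fails the run):
1. selector turned to off (value of joint selector between -0.12 and 0.12 rad), for 0.2 s.
2. shutter rolled fully open, selector still off (all of step 1 and value of joint shutter above 1.35 rad), for 0.2 s.
3. every spool upright in a bay, selector still off (all of step 1 and (horizontal distance between spool_a_mid and bay_0 below 0.02 m or horizontal distance between spool_a_mid and bay_1 below 0.02 m or horizontal distance between spool_a_mid and bay_2 below 0.02 m or horizontal distance between spool_a_mid and bay_3 below 0.02 m) and z of spool_a_mid in the frame of bay_0 between 0.024 and 0.036 m and angle between each of spool_a_mid, spool_b_mid, spool_c_mid, spool_d_mid's own z axis and vertical below 0.15 rad and (horizontal distance between spool_b_mid and bay_0 below 0.02 m or horizontal distance between spool_b_mid and bay_1 below 0.02 m or horizontal distance between spool_b_mid and bay_2 below 0.02 m or horizontal distance between spool_b_mid and bay_3 below 0.02 m) and z of spool_b_mid in the frame of bay_0 between 0.024 and 0.036 m and (horizontal distance between spool_c_mid and bay_0 below 0.02 m or horizontal distance between spool_c_mid and bay_1 below 0.02 m or horizontal distance between spool_c_mid and bay_2 below 0.02 m or horizontal distance between spool_c_mid and bay_3 below 0.02 m) and z of spool_c_mid in the frame of bay_0 between 0.024 and 0.036 m and (horizontal distance between spool_d_mid and bay_0 below 0.02 m or horizontal distance between spool_d_mid and bay_1 below 0.02 m or horizontal distance between spool_d_mid and bay_2 below 0.02 m or horizontal distance between spool_d_mid and bay_3 below 0.02 m) and z of spool_d_mid in the frame of bay_0 between 0.024 and 0.036 m), for 0.2 s.
4. shutter rolled fully closed, selector still off (all of step 1 and value of joint shutter below 0.06 rad), for 0.2 s.
5. selector turned to the number of spools inside (((contact force between rack and anything else between 1.5696 and 2.3544 N and value of joint selector between 0.38 and 0.62 rad) or (contact force between rack and anything else between 2.5506 and 3.3354 N and value of joint selector between 0.88 and 1.12 rad) or (contact force between rack and anything else between 3.5316 and 4.3164 N and value of joint selector between 1.38 and 1.62 rad))), for 0.2 s.
At the end, for the whole second after the job is handed in: Every spool stands upright (within 0.15 rad) in a bay, on its floor, within 20 mm of the middle of the bay; the shutter is closed (under 0.06 rad); the selector is within 0.12 rad of the stop whose dots equal the number of spools inside (weighed as the load on the rack) ((horizontal distance between spool_a_mid and bay_0 below 0.02 m or horizontal distance between spool_a_mid and bay_1 below 0.02 m or horizontal distance between spool_a_mid and bay_2 below 0.02 m or horizontal distance between spool_a_mid and bay_3 below 0.02 m) and z of spool_a_mid in the frame of bay_0 between 0.024 and 0.036 m and angle between each of spool_a_mid, spool_b_mid, spool_c_mid, spool_d_mid's own z axis and vertical below 0.15 rad and (horizontal distance between spool_b_mid and bay_0 below 0.02 m or horizontal distance between spool_b_mid and bay_1 below 0.02 m or horizontal distance between spool_b_mid and bay_2 below 0.02 m or horizontal distance between spool_b_mid and bay_3 below 0.02 m) and z of spool_b_mid in the frame of bay_0 between 0.024 and 0.036 m and (horizontal distance between spool_c_mid and bay_0 below 0.02 m or horizontal distance between spool_c_mid and bay_1 below 0.02 m or horizontal distance between spool_c_mid and bay_2 below 0.02 m or horizontal distance between spool_c_mid and bay_3 below 0.02 m) and z of spool_c_mid in the frame of bay_0 between 0.024 and 0.036 m and (horizontal distance between spool_d_mid and bay_0 below 0.02 m or horizontal distance between spool_d_mid and bay_1 below 0.02 m or horizontal distance between spool_d_mid and bay_2 below 0.02 m or horizontal distance between spool_d_mid and bay_3 below 0.02 m) and z of spool_d_mid in the frame of bay_0 between 0.024 and 0.036 m and value of joint shutter below 0.06 rad and ((contact force between rack and anything else between 1.5696 and 2.3544 N and value of joint selector between 0.38 and 0.62 rad) or (contact force between rack and anything else between 2.5506 and 3.3354 N and value of joint selector between 0.88 and 1.12 rad) or (contact force between rack and anything else between 3.5316 and 4.3164 N and value of joint selector between 1.38 and 1.62 rad))); the robot touches nothing.
It fails at once if the hand stamp was moved more than 3 cm (distance of stamp from where it was at the start of the episode above 0.03 m).
Of spool_a, spool_b, spool_c, spool_d only 2 to 4 are there at a start; the rules pass over those that are not, and their reading is None.
At some moment in a run one of spool_a, spool_b, spool_c, spool_d may be knocked a few centimetres aside while the robot is not near it.
It also fails if it takes over 210 s, if anything falls off the work surface, if the arm or the gripper's body presses on something with over 40 N, if the wrist force passes 120 N, or if a joint passes its speed limit or range.

ROBOT

A 7-joint arm with a two-finger parallel gripper is mounted at the origin on the work surface; the furniture and walls round the work are solid. World frame = base frame: x ahead of the robot, y to its left, z up, the work surface at z = 0. Lengths are in m, angles in rad, forces in N, time in s.
With the tool pointing down it reaches from about 0.4 to 0.85 m from the base axis. Payload 10.4 kg.
Tool frame: the origin (TCP) lies on the centre line of the jaws, within the pads' length; the fingertips stand tips_ahead ahead of it and the grasp point (between the pads) lies 8 mm behind it (tips_ahead is the distance from the TCP to the fingertips, in m); y points along the fingers, x is the direction in which the jaws open and shut, and the axes are right-handed (so a half turn about y gives the same grasp; the last joint's range is limited). The gripper opens to 85 mm and grips with 20 to 120 N. Pads are 22 mm wide; open, the fingers measure 114 mm over their backs; the gripper's body (76 mm by 85 mm) begins 54 mm behind the grasp point. The pads swing forward as they close: fully open they stand 13 mm farther back than shut.
Start: joints at [1.222, 0.332, -0.065, 1.46, 0.022, 1.35, -0.088], TCP at [0.2, -0.592, 0.242] pointing down, gripper open.
Joint ranges: [-2.6, 2.6], [-0.5, 2.12], [-1.47, 1.34], [0.16, 2.42], [-1.27, 4.41], [0.06, 2.06], [-2.6, 2.6]. Speed limits (rad/s): [2.22, 2.22, 2.79, 2.79, 3.14, 3.14, 3.14].

INTERFACE

Orientations are given as a unit quaternion [w, x, y, z].
In Python, from rig import * gives the robot as it stands.
- The arm moves only by the tool servo_tool, never from a script. Its argument "targets" is a list of rows, each a list of 7 numbers: the shift along the tool's x, y, z in mm, then the turn, a rotation vector about the tool's x, y, z in rad, then the gripper's target within -1 to 1 (fully open at 1, half-way at 0, shut at -1). A call has exactly 8 rows; each row is the pose to reach, as a shift and turn from the pose commanded when the call began, along the tool's axes at that moment; what a row does not reach only later rows make up. A row lasts 1/10 s, in which the tool goes at most 50 mm and 8.59 degrees, less where a joint would pass 70% of its speed; a pose out of reach is approached as far as the arm can. A call with a gripper value outside its range is refused whole. The fingers move at their own pace and stop on an object; "newtons" is the grip in N (left out, the last holds). Time passes only in rows, so rows that repeat a pose let the fingers close, or fill a call up. It gives the time, the measured TCP pose, the force and the opening at its end, in the units of the state.
- state(): the state, without advancing time (a new reading comes with each control period).
- read_camera(name): name is "scene" or "top" or "wrist"; returns a dict with "image" (420x560x3 uint8, red, green, blue), "fovy" (degrees; the focal length in pixels is half the picture's height over the tangent of half this angle, whatever the lens; pixels are square), "cx", "cy" (the principal point, pixels), "R" (3x3) and "t" (3): a world point X has camera coordinates R X + t. Camera axes: x right, y down, z forward; pixel columns grow to the right and rows downward; lengths in m; the calibration is good to about 2 mm. A picture is of the moment at which its call begins. There is no depth.
- close_job(): hands the job in, once; it reports no verdict.
The state is a dict: "clock": time; "qpos": joint angles; "joint_vel": joint speeds; "joint_torque": joint torques, N m; "tool_pos": TCP position; "eef_rot": TCP orientation; "force": force on the tool from outside, world axes, zero at the start; "wrist_torque": the same for the moment, N m; "grip_width": finger opening in m.
Only numpy, scipy, OpenCV 4.12 (cv2) and the standard library are available. Lean on these libraries where they do the work, as an engineer would, in place of code of your own. Each camera call takes 0.05 s, during which the arm holds its last target.

## Working session

There is one attempt and no reset: what is moved stays moved. The work goes in short steps, Python scripts to look and compute and a tool call to move; the robot and the scene stay as the last step left them, time stands still between calls to the robot, and variables do not carry over. Pictures are saved under pics/ and viewed, and the job is handed in when it is done.

Besides the shell and the picture viewer there is one more tool, called after ">>>" as name(argument=value, ...) on one line, values as JSON. servo_tool: Moves the arm, as the interface text tells. Its arguments: {"type":"object","properties":{"targets":{"type":"array","items":{"type":"array","items":{"type":"number"}}},"newtons":{"type":"number"}},"required":["targets"]}

```bash
ls; mkdir -p pics
cat > h.py <<'E'
from rig import *
import numpy as np, cv2
def snap(name,fn,crop=None,scale=1):
    c=read_camera(name); im=c['image'][:,:,::-1].copy()
    np.savez('pics/'+fn+'.npz',image=c['image'],fovy=c['fovy'],cx=c['cx'],cy=c['cy'],R=c['R'],t=c['t'])
    if crop: x0,y0,x1,y1=crop; im=im[y0:y1,x0:x1]
    if scale!=1: im=cv2.resize(im,None,fx=scale,fy=scale,interpolation=cv2.INTER_CUBIC)
    cv2.imwrite('pics/'+fn+'.png',im); return c
def f(c): return 210/np.tan(np.radians(float(c['fovy']))/2)
def ray(c,u,v):
    d=np.array([(u-c['cx'])/f(c),(v-c['cy'])/f(c),1.]); R=np.array(c['R']);t=np.array(c['t'])
    return -R.T@t, R.T@d
def atz(c,u,v,z):
    o,d=ray(c,u,v); return o+d*(z-o[2])/d[2]
def proj(c,X):
    p=np.array(c['R'])@np.array(X)+np.array(c['t']); return np.array([c['cx']+f(c)*p[0]/p[2],c['cy']+f(c)*p[1]/p[2]])
E
python3 - <<'E'
from h import *
s=state(); print(s)
for n in('scene','top','wrist'):
    c=snap(n,n+'0'); print(n,c['fovy'],c['cx'],c['cy'],np.round(-np.array(c['R']).T@np.array(c['t']),3),np.round(c['R'],3).tolist())
E
```

```text
pics
{'clock': 0.0, 'qpos': array([ 1.22240213,  0.33285171, -0.06468364,  1.46095163,  0.02156271,
        1.34990701, -0.08847556]), 'joint_vel': array([ 0.00073739,  0.00013288,  0.0003691 ,  0.00070931, -0.00075016,
        0.00168865, -0.0022769 ]), 'joint_torque': array([ 2.61239993e-04, -6.25451803e+01,  4.91578924e-02, -3.91601515e+01,
        1.62036525e-02,  1.00239721e-02,  1.25701050e-07]), 'tool_pos': array([ 0.19991788, -0.59177572,  0.24152354]), 'eef_rot': array([ 0.57475702, -0.57419096,  0.41270199, -0.41186912]), 'force': array([-0.04606565,  0.65527901, -0.29781401]), 'wrist_torque': array([-0.04227234,  0.04755815, -0.05514496]), 'grip_width': 0.08520902825572516}
scene 52.16676230241656 275.0342415837021 212.26901544320475 [1.027 0.441 1.049] [[-0.647, 0.762, 0.006], [0.561, 0.482, -0.673], [-0.516, -0.432, -0.74]]
top 44.11522296378258 285.36808098813646 213.4081117073031 [ 0.251 -0.07   1.401] [[0.021, -1.0, 0.003], [-0.991, -0.021, -0.129], [0.129, 0.0, -0.992]]
wrist 68.34737995254797 277.1146319509619 209.20326507846278 [ 0.265 -0.57   0.375] [[0.32, -0.947, -0.001], [-0.911, -0.308, 0.274], [-0.26, -0.087, -0.962]]
```

View pics/scene0.png

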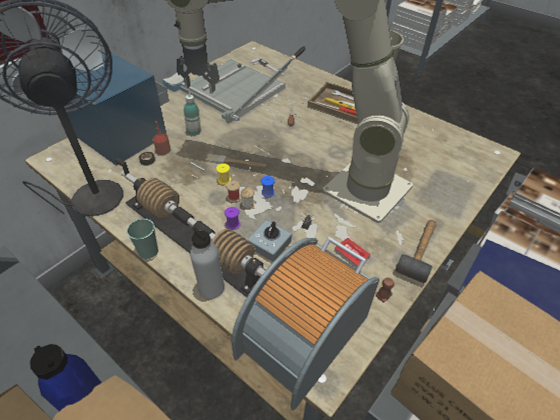

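View pics/top0.png

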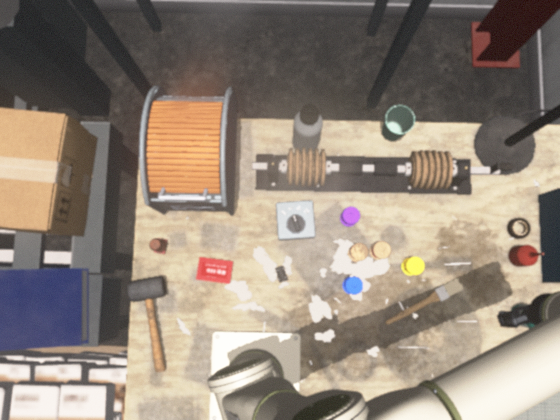

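View pics/wrist0.png

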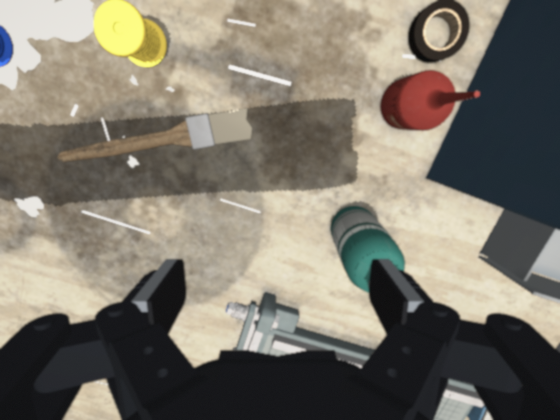

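Run:
```python
import cv2
a=cv2.imread('pics/scene0.png'); b=cv2.imread('pics/top0.png')
cv2.imwrite('pics/z1.png',cv2.resize(a[140:320,180:400],None,fx=3.6,fy=3.3,interpolation=cv2.INTER_CUBIC))
cv2.imwrite('pics/z2.png',cv2.resize(b[180:310,260:440],None,fx=4.4,fy=4.4,interpolation=cv2.INTER_CUBIC))
cv2.imwrite('pics/z3.png',cv2.resize(b[75:255,130:260],None,fx=3.3,fy=3.3,interpolation=cv2.INTER_CUBIC))
```

```text
(no output)
```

View pics/z1.png

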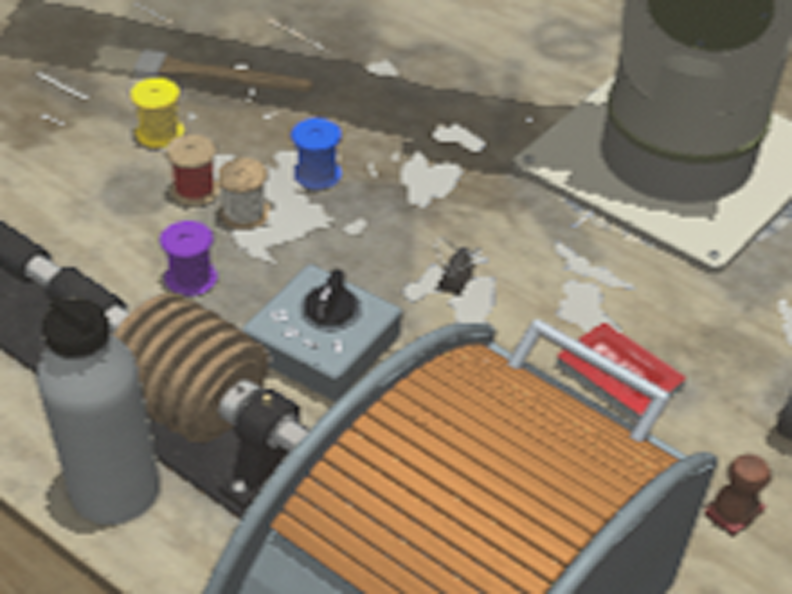

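View pics/z2.png

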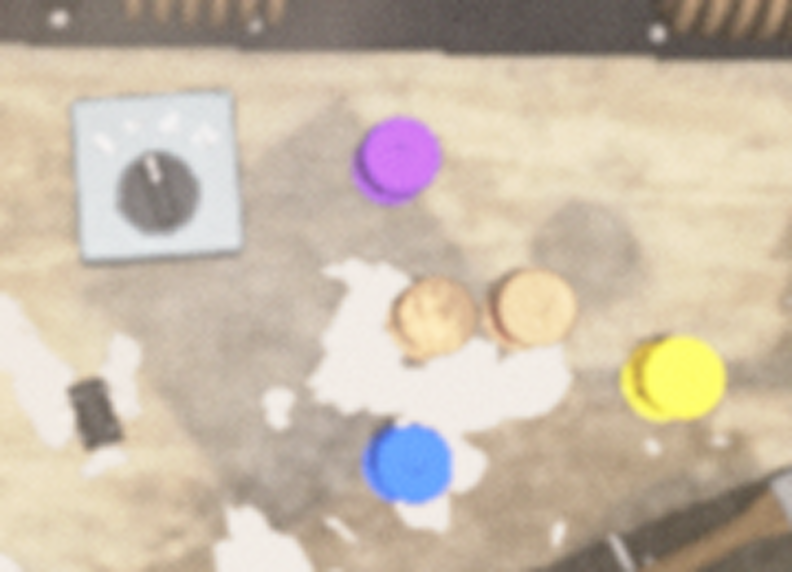

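View pics/z3.png

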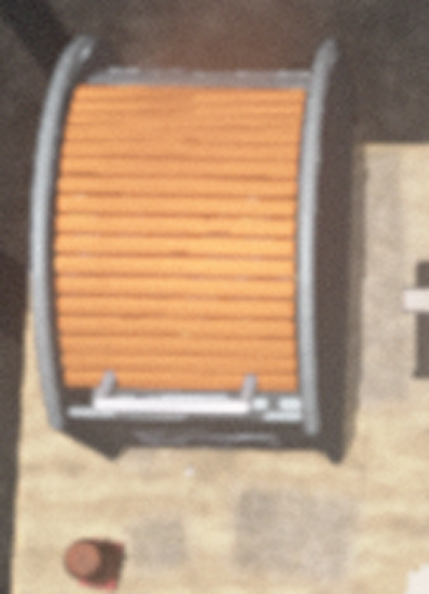

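```bash
cat >> h.py <<'E'
def load(fn):
    z=np.load('pics/'+fn+'.npz'); return {k:z[k] for k in z.files}
def tri(obs):
    A=np.zeros((3,3));b=np.zeros(3)
    for c,u,v in obs:
        o,d=ray(c,u,v); d=d/np.linalg.norm(d); P=np.eye(3)-np.outer(d,d); A+=P;b+=P@o
    X=np.linalg.solve(A,b); return X,[np.round(proj(c,X)-[u,v],1) for c,u,v in obs]
E
python3 - <<'E'
from h import *
T=load('top0');S=load('scene0')
L=lambda x,y:(260+x/4.4,180+y/4.4)
for n,(x,y) in dict(bl=(72,101),br=(231,92),fr=(243,249),fl=(83,262)).items(): print(n,atz(T,*L(x,y),0.045))
print('knob',atz(T,*L(158,192),0.075))
for n,(x,y) in dict(white=(434,316),red=(534,306),pur=(402,157),blue=(413,463),yel=(684,377)).items(): print(n,atz(T,*L(x,y),0.06))
M=lambda x,y:(130+x/3.3,75+y/3.3)
Q=lambda x,y:(180+x/3.6,140+y/3.3)
print(tri([(T,*M(97,403)),(S,*Q(660,396))]))
print(tri([(T,*M(250,405)),(S,*Q(538,326))]))
for n,(x,y) in dict(white=(243,174),red=(192,155)).items(): print(n,atz(S,*Q(x,y),0.06))
print('stamp',atz(T,157,244,0.074))
for p in [(255,155),(274,155),(471,190),(471,165),(256,188)]: print(p,atz(T,*p,0.0))
E
```

```text
bl [ 0.45426205 -0.04535078  0.045     ]
br [ 0.46179301 -0.14083524  0.045     ]
fr [ 0.36727702 -0.1493547   0.045     ]
fl [ 0.35747787 -0.0541685   0.045     ]
knob [ 0.39706223 -0.09743584  0.075     ]
white [ 0.3289317  -0.26121898  0.06      ]
red [ 0.33605643 -0.31999629  0.06      ]
pur [ 0.4226762  -0.24196717  0.06      ]
blue [ 0.24311452 -0.24923727  0.06      ]
yel [ 0.29636547 -0.40775092  0.06      ]
(array([0.43502762, 0.2185707 , 0.22802233]), [array([ 0.4, -0.2]), array([0.4, 0. ])])
(array([0.43447015, 0.11627774, 0.22461997]), [array([-1.1,  0.6]), array([-1.2, -0.1])])
white [ 0.33078379 -0.25961304  0.06      ]
red [ 0.34152272 -0.31311108  0.06      ]
stamp [0.33711811 0.25716641 0.074     ]
(255, 155) [0.59377306 0.01767066 0.        ]
(274, 155) [ 0.59491712 -0.03485886  0.        ]
(471, 190) [ 0.50843363 -0.57764302  0.        ]
(471, 165) [ 5.78511509e-01 -5.79387259e-01 -2.22044605e-16]
(256, 188) [0.50125451 0.01227256 0.        ]
```

```bash
cat >> h.py <<'E'
from scipy.spatial.transform import Rotation as Ro
def RT():
    s=state(); q=s['eef_rot']; return Ro.from_quat([q[1],q[2],q[3],q[0]]).as_matrix(), np.array(s['tool_pos'])
def rel(pos,R=None,R0=None,p0=None):
    """shift mm and rotvec from current (or given) pose to target"""
    if R0 is None: R0,p0=RT()
    d=R0.T@(np.array(pos)-p0)*1000
    rv=Ro.from_matrix(R0.T@R).as_rotvec() if R is not None else np.zeros(3)
    return np.round(d,1),np.round(rv,3)
def down(phi):
    """tool down, tool x at world heading phi"""
    x=np.array([np.cos(phi),np.sin(phi),0]); y=np.array([0,0,-1.]); return np.c_[x,y,np.cross(x,y)]
E
python3 - <<'E'
from h import *
print(rel([0.38,-0.0975,0.2]))
E
```

```text
(array([-410.7,   42.1,  328.8]), array([0., 0., 0.]))
```

>>> servo_tool(targets=[[-38,2,33,0,0,0,1],[-76,4,66,0,0,0,1],[-114,7,99,0,0,0,1],[-152,10,132,0,0,0,1],[-190,13,165,0,0,0,1],[-228,16,198,0,0,0,1],[-266,20,231,0,0,0,1],[-304,20,262,0,0,0,1]])

```text
clock: 0.95
tool_pos: [0.3504, -0.22, 0.2219]
eef_rot: [-0.574, 0.575, -0.412, 0.412]
force: [1.3, -0.2, 0.7]
grip_width: 0.0855
```

>>> servo_tool(targets=[[-36,10,20,0,0,0,1],[-70,20,40,0,0,0,1],[-105,22,60,0,0,0,1],[-105,22,66,0,0,0,1],[-105,22,66,0,0,0,1],[-105,22,66,0,0,0,1],[-105,22,66,0,0,0,1],[-105,22,66,0,0,0,1]])

```text
clock: 1.75
tool_pos: [0.379, -0.1023, 0.2003]
eef_rot: [0.574, -0.574, 0.413, -0.413]
force: [0.0, 0.1, 0.0]
grip_width: 0.0853
```

Run:
```python
from h import *
c=snap('wrist','w1',None,1.4); print(RT()); print(proj(c,[0.397,-0.0975,0.055]),proj(c,[0.397,-0.0975,0.079]))
```

```text
(array([[ 3.18660594e-01, -1.06397143e-04,  9.47868880e-01],
       [-9.47868877e-01,  1.04532059e-04,  3.18660605e-01],
       [-1.32987264e-04, -9.99999989e-01, -6.75402925e-05]]), array([ 0.37898094, -0.10214011,  0.20027228]))
[278.50186843 178.85609424] [278.62874824 184.00843641]
```

View pics/w1.png

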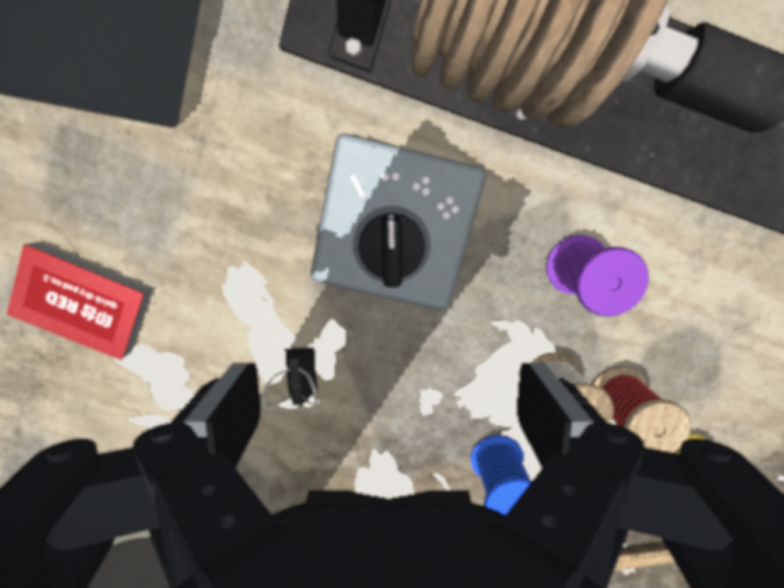

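Run:
```python
from h import *
c=load('w1')
g=lambda x,y,z: atz(c,x/1.4,y/1.4,z)
print('bar far',g(390.5,213,.079),'near',g(393,287,.079)); a=g(390.5,213,.079);b=g(393,287,.079);d=a-b;print(np.linalg.norm(d),np.arctan2(d[1],d[0]),(a+b)/2)
print('skirt',g(393,246,.055))
C=[g(*p,.045) for p in [(342,135),(485,170),(446,307),(313,277)]]; print(np.round(C,4),np.mean(C,0)); 
for i in range(4): e=C[(i+1)%4]-C[i]; print(np.linalg.norm(e),np.arctan2(e[1],e[0]))
m=(a+b)/2
for p in [(357,186),(390,177),(422,186),(448,207)]:
  e=g(*p,.045)-m; print(np.arctan2(e[1],e[0]))
```

```text
bar far [ 0.42200718 -0.08932493  0.079     ] near [ 0.38034704 -0.10499004  0.079     ]
0.04450801083075506 0.35966589152653766 [ 0.40117711 -0.09715749  0.079     ]
skirt [ 0.40037305 -0.09848262  0.055     ]
[[ 0.4551 -0.0462  0.045 ]
 [ 0.4641 -0.1392  0.045 ]
 [ 0.3699 -0.1481  0.045 ]
 [ 0.3611 -0.0541  0.045 ]] [ 0.41252032 -0.09690259  0.045     ]
0.09342623504671951 -1.4749821262883172
0.09461909071679929 -3.048114714845517
0.09443441546877136 1.6641326178287046
0.09439283325364535 0.08279435621558057
0.8752062029484258
0.34665381261135886
-0.17502196000158288
-0.693990105146488
```

Run:
```python
from h import *
print(rel([0.4007,-0.0978,0.069],down(0.35-np.pi/2)))
```

```text
(array([  2.8, 131.3,  22. ]), array([ 0.   , -0.026, -0.   ]))
```

>>> servo_tool(targets=[[3,20,22,0,-0.026,0,0.2],[3,60,22,0,-0.026,0,0],[3,95,22,0,-0.026,0,0],[3,120,22,0,-0.026,0,0],[3,131,22,0,-0.026,0,0],[3,131,22,0,-0.026,0,-1],[3,131,22,0,-0.026,0,-1],[3,131,22,0,-0.026,0,-1]], newtons=40)

```text
clock: 2.6
tool_pos: [0.4015, -0.097, 0.0705]
eef_rot: [0.58, -0.58, 0.405, -0.405]
force: [-1.8, 4.4, 2.3]
grip_width: 0.0109
```

>>> servo_tool(targets=[[0,0,0,0,-0.08,0,-1],[0,0,0,0,-0.17,0,-1],[0,0,0,0,-0.26,0,-1],[0,0,0,0,-0.35,0,-1],[0,0,0,0,-0.44,0,-1],[0,0,0,0,-0.5,0,-1],[0,0,0,0,-0.53,0,-1],[0,0,0,0,-0.53,0,-1]])

```text
clock: 3.4
tool_pos: [0.4012, -0.0963, 0.0705]
eef_rot: [0.666, -0.666, 0.238, -0.238]
force: [-5.0, 7.7, 7.2]
grip_width: 0.0109
```

>>> servo_tool(targets=[[0,0,0,0,0,0,0.2],[0,0,0,0,0,0,0.5],[0,0,0,0,0,0,0.5],[0,-30,0,0,0,0,0.5],[0,-75,0,0,0,0,1],[0,-120,0,0,0,0,1],[0,-160,0,0,0,0,1],[0,-160,0,0,0,0,1]])

```text
clock: 4.2
tool_pos: [0.4036, -0.0979, 0.2348]
eef_rot: [-0.665, 0.666, -0.236, 0.242]
force: [0.1, -0.2, 0.5]
grip_width: 0.0853
```

Run:
```python
from h import *
c=snap('wrist','w2',None,1.4); print(RT()[1]);
```

```text
[ 0.4024734 -0.0977796  0.2320525]
```

View pics/w2.png

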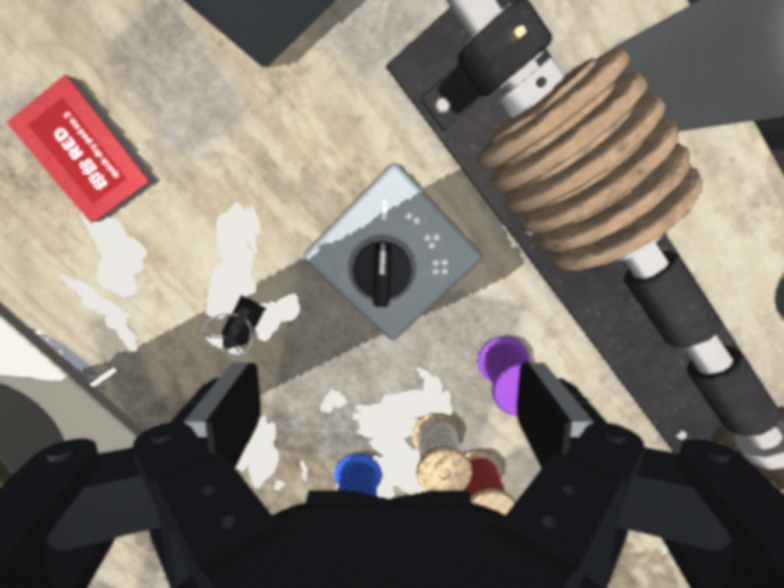

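Run:
```python
from h import *
R0,p0=RT(); print(np.round(state()['qpos'],2)); print(rel([0.40,-0.0975,0.36],down(0))); print(rel([0.37,0.13,0.4],down(0)))
```

```text
[ 0.81 -0.12 -0.62  1.96 -0.07  1.27 -0.48]
(array([  -1.4, -128. ,   -1.2]), array([ 0.001, -0.689,  0.006]))
(array([-169. , -168.7,  155.3]), array([ 0.001, -0.689,  0.006]))
```

>>> servo_tool(targets=[[0,-45,0,0,-0.1,0,1],[0,-90,0,0,-0.2,0,1],[-20,-130,18,0,-0.3,0,1],[-50,-140,46,0,-0.4,0,1],[-80,-150,75,0,-0.5,0,1],[-110,-160,102,0,-0.6,0,1],[-140,-165,130,0,-0.69,0,1],[-169,-169,155,0,-0.69,0,1]])

```text
clock: 5.05
tool_pos: [0.3685, 0.1315, 0.3978]
eef_rot: [-0.707, 0.707, 0.001, -0.002]
force: [1.4, 0.5, -1.2]
grip_width: 0.0855
```

>>> servo_tool(targets=[[0,0,0,0,0,0,0],[0,0,0,0,0,0,0],[0,0,0,0,0,0,0],[0,0,0,0,0,0,0],[0,0,0,0,0,0,0],[0,0,0,0,0,0,0],[0,0,0,0,0,0,0],[0,0,0,0,0,0,0]])

```text
clock: 5.85
tool_pos: [0.3691, 0.1297, 0.3983]
eef_rot: [-0.707, 0.707, 0.0, -0.0]
force: [0.2, 0.3, 0.1]
grip_width: 0.0423
```

Run:
```python
from h import *
c=snap('wrist','w3',None,1.4); print(RT(),np.round(state()['qpos'],2));
```

```text
(array([[ 9.99999584e-01,  1.23815091e-05, -9.11848372e-04],
       [ 9.11849198e-04, -6.68124998e-05,  9.99999582e-01],
       [ 1.23205811e-05, -9.99999998e-01, -6.68237620e-05]]), array([0.36911466, 0.12977617, 0.39828644])) [ 0.6  -0.28 -0.81  1.69 -0.2   1.64 -0.21]
```

View pics/w3.png

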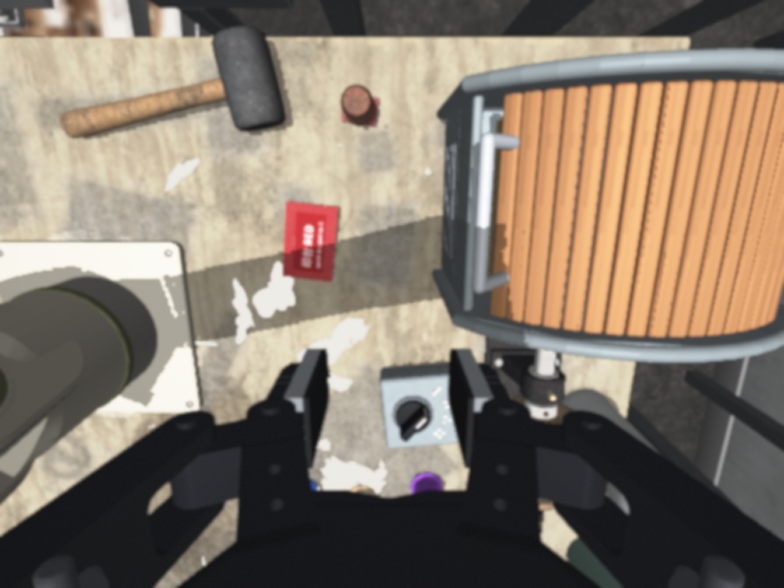

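Run:
```python
from h import *
c=load('w3');T=load('top0');S=load('scene0')
M=lambda x,y:(130+x/3.3,75+y/3.3)
Q=lambda x,y:(180+x/3.6,140+y/3.3)
g=lambda x,y:(x/1.4,y/1.4)
for w,t,s in [((490,139),(97,403),(660,396)),((481,288),(250,405),(538,326))]:
  print(tri([(T,*M(*t)),(S,*Q(*s)),(c,*g(*w))]),tri([(S,*Q(*s)),(c,*g(*w))]), tri([(T,*M(*t)),(c,*g(*w))]))
  print(atz(c,*g(*w),.22))
for w in [(480,100),(469,305)]: print('wall top',atz(c,*g(*w),.18))
```

```text
(array([0.43551401, 0.21859241, 0.22864972]), [array([ 0.3, -0.4]), array([ 0.3, -0. ]), array([-0.7,  0. ])]) (array([0.43617322, 0.21832464, 0.22896177]), [array([0.1, 0. ]), array([0.1, 0.3])]) (array([0.43414823, 0.21797658, 0.2347927 ]), [array([-0.1, -0.3]), array([-0.7,  0.3])])
[0.43806953 0.219159   0.22      ]
(array([0.43548344, 0.1163113 , 0.22604643]), [array([-1.2,  0.1]), array([-1.4, -0.2]), array([-1.3, -0.3])]) (array([0.43585506, 0.11857683, 0.22903935]), [array([-0.6, -0.4]), array([-0.2, -1.7])]) (array([0.43728767, 0.11448067, 0.22085703]), [array([-0. , -0.3]), array([-0.7,  0.1])])
[0.43818581 0.1143174  0.22      ]
wall top [0.43766451 0.24930929 0.18      ]
wall top [0.437763   0.08844464 0.18      ]
```

```bash
cat >> h.py <<'E'
AX=np.array([0.5695,0.1675,0.08])
def Rt(th):
    s,c=np.sin(np.radians(th)),np.cos(np.radians(th)); return np.array([[s,c,0],[0,0,1.],[c,-s,0]])
def bar(th): 
    t=np.radians(th); return AX+0.199*np.array([-np.cos(t),0,np.sin(t)])
E
python3 - <<'E'
from h import *
R=Rt(62); B=bar(47.8); d=R[:,1]; print(B,d,np.linalg.det(R))
print(rel(B-0.07*d,R)); print(rel(B+0.002*d,R))
E
```

```text
[0.4358276  0.1675     0.22742011] [ 0.46947156  0.         -0.88294759] 1.0
(array([ 33.9, 109.1,  37.7]), array([-0.   ,  0.001, -0.489]))
(array([ 67.7, 172.6,  37.7]), array([-0.   ,  0.001, -0.489]))
```

>>> servo_tool(targets=[[5,15,10,0,0,-0.1,0],[10,35,20,0,0,-0.2,0],[15,55,30,0,0,-0.3,0],[22,80,38,0,0,-0.4,0],[30,100,38,0,0,-0.489,0],[34,109,38,0,0,-0.489,0],[34,109,38,0,0,-0.489,0],[34,109,38,0,0,-0.489,0]])

```text
clock: 6.7
tool_pos: [0.403, 0.1678, 0.2899]
eef_rot: [0.686, -0.686, -0.171, -0.171]
force: [0.3, 0.2, -0.2]
grip_width: 0.0429
```

Run:
```python
from h import *
c=snap('wrist','w4',None,1.4); print(RT(),np.round(state()['qpos'],2)); R=Rt(62); B=bar(47.8); d=R[:,1]
print(rel(B-0.03*d,R)); print(rel(B+0.002*d,R)); print(1.4*proj(c,B))
```

```text
(array([[ 8.82726109e-01,  4.69887876e-01,  2.50843211e-05],
       [-1.21215794e-04,  1.74331004e-04,  9.99999977e-01],
       [ 4.69887861e-01, -8.82726092e-01,  2.10844361e-04]]), array([0.4034646 , 0.16765901, 0.29047869])) [ 0.17 -0.5  -0.65  2.14 -0.09  0.96 -0.44]
(array([-1. , 40.9, -0.2]), array([-0., -0.,  0.]))
(array([-1.1, 72.9, -0.2]), array([-0., -0.,  0.]))
[386.40309241 315.72152991]
```

View pics/w4.png

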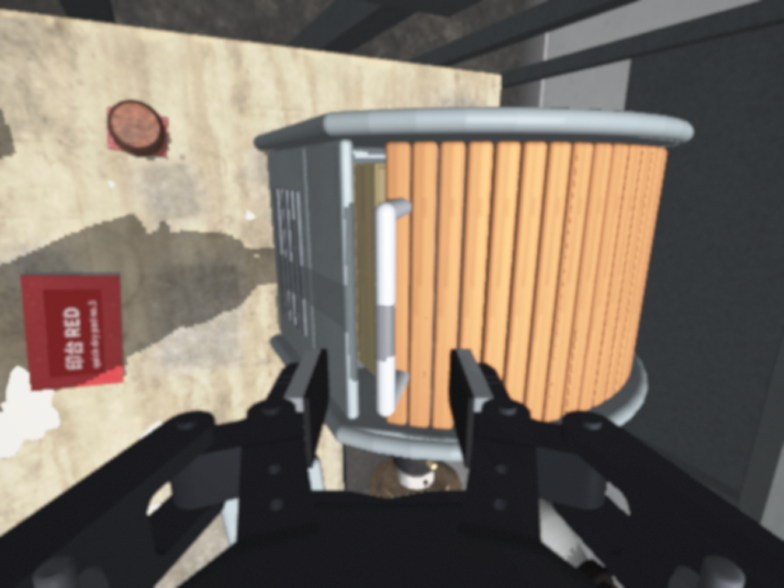

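Run:
```python
from h import *
print(state()['qpos'][1])
R=Rt(75); B=bar(47.8); d=R[:,1]
print(rel(B-0.03*d,R)); print(rel(B+0.002*d,R))
```

```text
-0.49542204669907486
(array([ 5.7, 41.6, -0.2]), array([-0.   , -0.   ,  0.227]))
(array([-1.5, 72.8, -0.2]), array([-0.   , -0.   ,  0.227]))
```

Run:
```python
from h import *
R=Rt(70); B=bar(47.8); d=R[:,1]
print(rel(B-0.03*d,R)); print(rel(B+0.001*d,R))
```

```text
(array([ 3.1, 41.2, -0.2]), array([-0.  , -0.  ,  0.14]))
(array([-1.2, 71.9, -0.2]), array([-0.  , -0.  ,  0.14]))
```

>>> servo_tool(targets=[[1,5,0,0,0,0.07,-0.35],[2,15,0,0,0,0.139,-0.35],[3,25,0,0,0,0.139,-0.35],[3,41,0,0,0,0.139,-0.35],[3,41,0,0,0,0.139,-0.35],[1,55,0,0,0,0.139,-0.35],[-1,66,0,0,0,0.139,-0.35],[-1,72,0,0,0,0.139,-0.35]])

```text
clock: 7.55
tool_pos: [0.4359, 0.1675, 0.2248]
eef_rot: [-0.696, 0.696, 0.123, 0.123]
force: [-0.2, 0.4, 0.5]
grip_width: 0.0275
```

Close on the bar.

>>> servo_tool(targets=[[0,0,0,0,0,0,-1],[0,0,0,0,0,0,-1],[0,0,0,0,0,0,-1],[0,0,0,0,0,0,-1],[0,0,0,0,0,0,-1],[0,0,0,0,0,0,-1],[0,0,0,0,0,0,-1],[0,0,0,0,0,0,-1]], newtons=40)

```text
clock: 8.35
tool_pos: [0.4359, 0.1677, 0.2253]
eef_rot: [-0.696, 0.696, 0.123, 0.123]
force: [-4.2, -1.8, 0.2]
grip_width: 0.0086
```

Run:
```python
from h import *
R0,p0=RT(); print(p0,np.round(state()['qpos'],2))
th0=47.8
# effective bar point in tool = bar(th0)-p0 in tool
off=R0.T@(bar(th0)-p0); print(off*1000)
for th in [47.8,52,57,62,67,72,77,82,87,92,97,102,107,112,117,122,126,128.5]:
    tt=70+max(0,(th-47.8))*(108-70)/(126.5-47.8)
    R=Rt(tt); p=bar(th)-R@off; print(th,round(tt),*rel(p,R,R0,p0))
```

```text
[0.43590209 0.16774124 0.22529141] [ 0.23 -0.25 -0.71  2.1   0.    0.92 -0.49]
[ 0.65928592 -2.02531972 -0.24199409]
47.8 70 [-0. -0.  0.] [0.    0.001 0.001]
52 72 [13.6 -5.  -0. ] [0.    0.001 0.036]
57 74 [30.3 -9.7 -0. ] [0.    0.001 0.078]
62 77 [ 47.3 -12.9  -0. ] [0.    0.001 0.12 ]
67 79 [ 64.5 -14.6  -0.1] [0.    0.001 0.163]
72 82 [ 81.7 -14.7  -0.1] [0.    0.001 0.205]
77 84 [ 99.  -13.4  -0.1] [0.    0.001 0.247]
82 87 [ 1.16e+02 -1.06e+01 -1.00e-01] [0.    0.001 0.289]
87 89 [ 1.328e+02 -6.300e+00 -1.000e-01] [0.    0.001 0.331]
92 91 [ 1.49e+02 -5.00e-01 -1.00e-01] [0.    0.001 0.373]
97 94 [164.8   6.6  -0.2] [0.    0.001 0.415]
102 96 [179.8  15.1  -0.2] [0.    0.001 0.457]
107 99 [194.   24.9  -0.2] [0.    0.001 0.5  ]
112 101 [ 2.074e+02  3.590e+01 -2.000e-01] [0.    0.001 0.542]
117 103 [ 2.197e+02  4.800e+01 -2.000e-01] [0.    0.001 0.584]
122 106 [ 2.309e+02  6.110e+01 -2.000e-01] [0.    0.001 0.626]
126 108 [ 2.39e+02  7.23e+01 -2.00e-01] [0.    0.001 0.66 ]
128.5 109 [ 2.437e+02  7.960e+01 -2.000e-01] [0.    0.001 0.681]
```

>>> servo_tool(targets=[[7,-3,0,0,0,0.018,-1],[14,-5,0,0,0,0.036,-1],[30,-10,0,0,0,0.078,-1],[47,-13,0,0,0,0.12,-1],[64,-15,0,0,0,0.163,-1],[82,-15,0,0,0,0.205,-1],[99,-13,0,0,0,0.247,-1],[99,-13,0,0,0,0.247,-1]])

```text
clock: 9.15
tool_pos: [0.5282, 0.1679, 0.273]
eef_rot: [0.707, -0.705, -0.036, -0.037]
force: [0.7, -3.1, 6.3]
grip_width: 0.0086
```

```bash
cat > sh.py <<'E'
from h import *
import sys
R0,p0=RT(); print(p0,np.round(state()['qpos'],2),state()['force'])
off=np.array([0.66,-2.0,-0.24])/1000
b=p0+R0@off-AX; print('r',np.hypot(b[0],b[2]),'th',np.degrees(np.arctan2(b[2],-b[0])))
for th in map(float,sys.argv[1].split(',')):
    tt=70+max(0,(th-47.8))*(108-70)/(126.5-47.8)
    R=Rt(tt); p=bar(th)-R@off; print(th,round(tt),*rel(p,R,R0,p0))
E
python3 sh.py 77,82,87,92,97,102,107,112,117,122,126,128.5
```

```text
[0.52824685 0.16794321 0.27300019] [ 0.23  0.15 -0.71  1.66  0.14  1.28 -0.5 ] [ 0.74640005 -3.06294681  6.28392328]
r 0.1992797556024326 th 78.18432648294615
77.0 84 [-4.1  0.7 -0.2] [-0.003 -0.001  0.001]
82.0 87 [13.2 -0.7 -0.2] [-0.003 -0.001  0.043]
87.0 89 [30.4 -0.5 -0.2] [-0.003 -0.001  0.086]
92.0 91 [47.6  1.1 -0.1] [-0.003 -0.001  0.128]
97.0 94 [64.6  4.2 -0.1] [-0.003 -0.001  0.17 ]
102.0 96 [81.3  8.8 -0.1] [-0.003 -0.001  0.212]
107.0 99 [97.5 14.8 -0.1] [-0.003 -0.001  0.254]
112.0 101 [ 1.131e+02  2.220e+01 -1.000e-01] [-0.003 -0.001  0.296]
117.0 103 [ 1.28e+02  3.10e+01 -1.00e-01] [-0.003 -0.001  0.338]
122.0 106 [ 1.42e+02  4.10e+01 -1.00e-01] [-0.003 -0.001  0.381]
126.0 108 [ 1.526e+02  4.990e+01 -1.000e-01] [-0.003 -0.001  0.414]
128.5 109 [158.9  55.8  -0.2] [-0.003 -0.001  0.435]
```

>>> servo_tool(targets=[[15,-1,0,0,0,0.043,-1],[32,-1,0,0,0,0.086,-1],[48,1,0,0,0,0.128,-1],[65,4,0,0,0,0.17,-1],[81,9,0,0,0,0.212,-1],[97,15,0,0,0,0.254,-1],[113,22,0,0,0,0.296,-1],[113,22,0,0,0,0.296,-1]])

```text
clock: 9.95
tool_pos: [0.6428, 0.1676, 0.2601]
eef_rot: [0.705, -0.703, 0.068, 0.067]
force: [3.1, -2.0, 0.0]
grip_width: 0.0083
```

```bash
python3 sh.py 112,115,117,119.5,122,124,126,127,128
```

```text
[0.6427658  0.16761958 0.26005831] [ 0.07  0.63 -0.63  1.09  0.26  1.69 -0.49] [ 3.06724189e+00 -2.00330223e+00  9.90531407e-04]
r 0.19648294896525148 th 112.21764784686876
112.0 101 [-0.3 -2.6  0.1] [-0.002 -0.002 -0.   ]
115.0 102 [ 9.9 -0.4  0.1] [-0.002 -0.002  0.025]
117.0 103 [16.5  1.4  0.1] [-0.002 -0.002  0.042]
119.5 105 [24.8  4.   0.2] [-0.002 -0.001  0.063]
122.0 106 [32.9  6.9  0.2] [-0.002 -0.001  0.084]
124.0 107 [39.3  9.5  0.2] [-0.002 -0.001  0.101]
126.0 108 [45.7 12.3  0.2] [-0.002 -0.001  0.118]
127.0 108 [48.8 13.8  0.2] [-0.002 -0.001  0.126]
128.0 109 [51.9 15.3  0.2] [-0.002 -0.001  0.135]
```

>>> servo_tool(targets=[[10,0,0,0,0,0.025,-1],[17,2,0,0,0,0.042,-1],[25,5,0,0,0,0.063,-1],[33,8,0,0,0,0.084,-1],[39,10,0,0,0,0.101,-1],[45,13,0,0,0,0.118,-1],[49,14,0,0,0,0.126,-1],[49,14,0,0,0,0.126,-1]])

```text
clock: 10.75
tool_pos: [0.6851, 0.1678, 0.236]
eef_rot: [-0.698, 0.698, -0.113, -0.113]
force: [-3.5, -1.3, -8.9]
grip_width: 0.0084
```

```bash
python3 sh.py 126,127,128
```

```text
[0.68508521 0.16779479 0.23601402] [-0.02  0.84 -0.59  0.81  0.29  1.87 -0.45] [-3.50810428 -1.25188535 -8.91188732]
r 0.19627195148034163 th 126.53472897621197
126.0 108 [-0.9 -3.2 -0.1] [ 0.001  0.    -0.011]
127.0 108 [ 2.4 -2.1 -0.1] [ 0.001  0.    -0.003]
128.0 109 [ 5.7 -1.  -0.1] [0.001 0.    0.006]
```

>>> servo_tool(targets=[[0,0,0,0,0,0,-0.4],[0,0,0,0,0,0,-0.35],[0,0,0,0,0,0,-0.35],[0,-25,0,0,0,0,-0.35],[0,-60,0,0,0,0,0],[-30,-95,0,0,0,-0.1,0.5],[-75,-110,0,0,0,-0.22,1],[-120,-115,0,0,0,-0.31,1]])

```text
clock: 11.55
tool_pos: [0.6213, 0.1688, 0.3815]
eef_rot: [0.709, -0.705, 0.009, 0.009]
force: [0.9, 0.2, 2.8]
grip_width: 0.0835
```

Run:
```python
from h import *
c=snap('wrist','w5',None,1.4);snap('scene','s5');snap('top','t5'); print(RT(),np.round(state()['qpos'],2)); print(rel([0.48,0.1675,0.45],down(0)))
```

```text
(array([[ 9.99690174e-01, -2.43021397e-02, -5.38157625e-03],
       [ 5.38544091e-03,  9.35794886e-05,  9.99985494e-01],
       [-2.43012836e-02, -9.99704655e-01,  2.24428233e-04]]), array([0.61725194, 0.16943777, 0.38485107])) [ 0.09  0.43 -0.65  1.1   0.24  1.71 -0.48]
(array([-138.8,  -61.8,   -1.2]), array([-0.   ,  0.005, -0.024]))
```

View pics/w5.png

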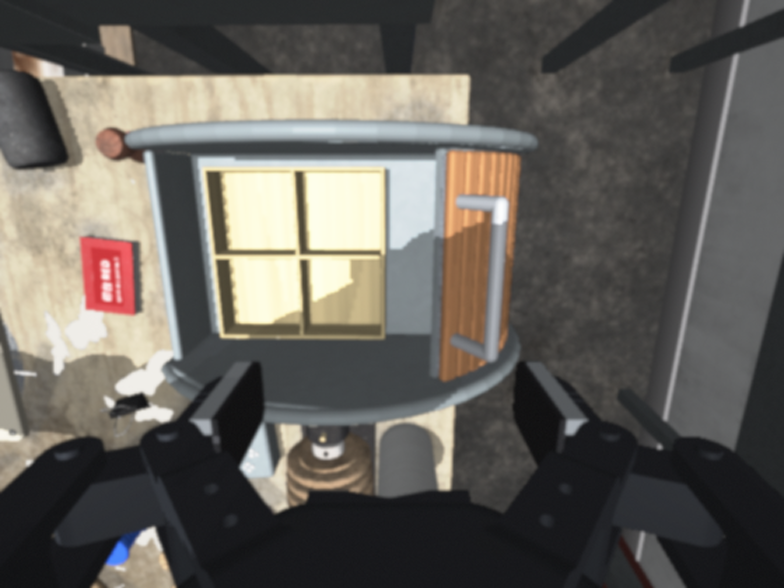

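View pics/s5.png

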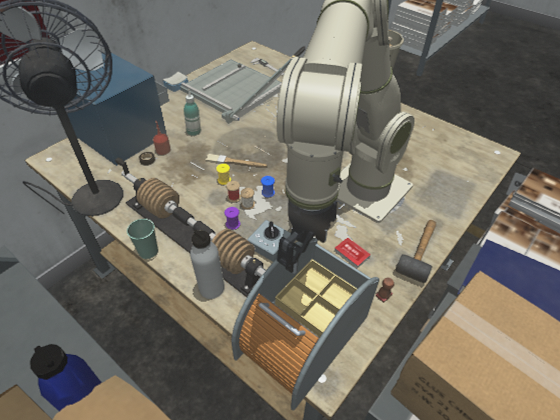

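Run:
```python
from h import *
c=load('w5')
g=lambda x,y,z: np.round(atz(c,x/1.4,y/1.4,z),4)
for n,p in dict(TL=(206,169),TR=(385,169),BR=(384,337),BL=(221,337),X=(299,256)).items(): print(n,g(*p,.155))
a=cv2.imread('pics/w5.png')[140:360,150:420]; cv2.imwrite('pics/z5.png',cv2.resize(a,None,fx=2.8,fy=2.7,interpolation=cv2.INTER_CUBIC))
b=cv2.imread('pics/s5.png')[250:345,260:365]; cv2.imwrite('pics/z6.png',cv2.resize(b,None,fx=6,fy=6,interpolation=cv2.INTER_CUBIC))
```

```text
TL [0.4681 0.2396 0.155 ]
TR [0.6128 0.2397 0.155 ]
BR [0.6117 0.0962 0.155 ]
BL [0.4653 0.0945 0.155 ]
X [0.5398 0.1688 0.155 ]
```

View pics/z5.png

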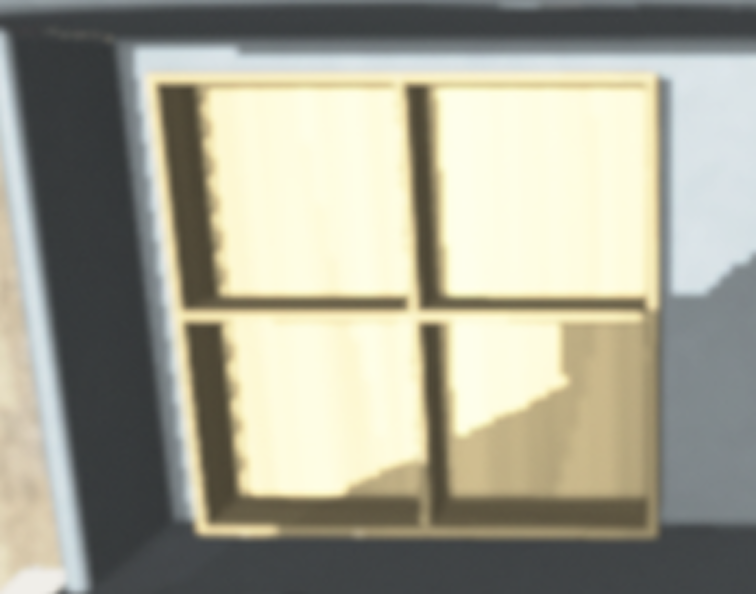

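View pics/z6.png

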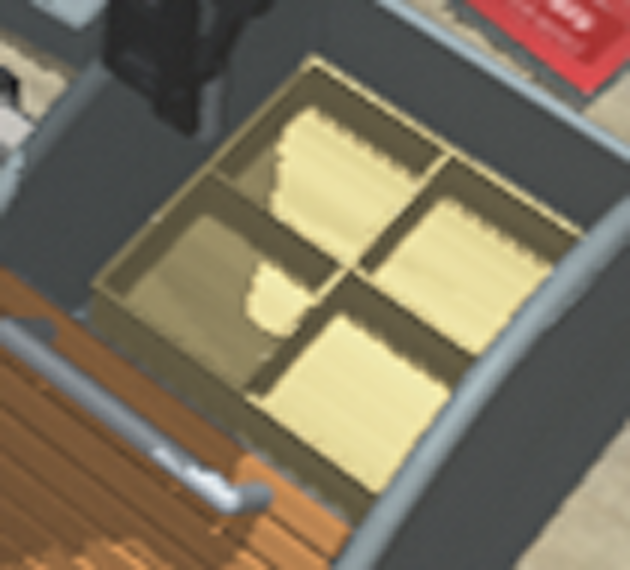

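>>> servo_tool(targets=[[-15,-20,-25,0,0.005,-0.024,1],[-40,-20,-60,0,0.005,-0.024,1],[-65,-20,-100,0,0.005,-0.024,1],[-90,-20,-140,0,0.005,-0.024,1],[-115,-20,-180,0,0.005,-0.024,1],[-140,-20,-220,0,0.005,-0.024,0.6],[-165,-10,-260,0,0.005,-0.024,0.6],[-190,10,-300,0,0.005,-0.024,0.6]])

```text
clock: 12.5
tool_pos: [0.4319, -0.1334, 0.3772]
eef_rot: [0.708, -0.707, 0.003, 0.0]
force: [1.2, -1.4, -0.4]
grip_width: 0.0682
```

>>> servo_tool(targets=[[-25,20,-40,0,0,0,0.6],[-50,50,-80,0,0,0,0.6],[-75,80,-120,0,0,0,0.6],[-95,110,-155,0,0,0,0.6],[-95,130,-160,0,0,0,0.6],[-95,130,-160,0,0,0,0.6],[-95,130,-160,0,0,0,0.6],[-95,130,-160,0,0,0,0.6]])

```text
clock: 13.3
tool_pos: [0.337, -0.2903, 0.2478]
eef_rot: [0.707, -0.707, 0.003, 0.002]
force: [0.8, -0.4, -0.5]
grip_width: 0.0682
```

Run:
```python
from h import *
c=snap('wrist','w6',None,1.4); print(RT(),np.round(state()['qpos'],2)); 
S=load('s5'); print(atz(S,318.3,294.2,.155))
```

```text
(array([[ 9.99983196e-01, -5.69451624e-03,  1.08633562e-03],
       [-1.08261645e-03,  6.56155862e-04,  9.99999199e-01],
       [-5.69522448e-03, -9.99983571e-01,  6.49979859e-04]]), array([ 0.33696354, -0.2903148 ,  0.2477974 ])) [ 0.84 -0.06 -0.22  1.89 -0.01  1.31  0.62]
[0.53932374 0.17026455 0.155     ]
```

View pics/w6.png

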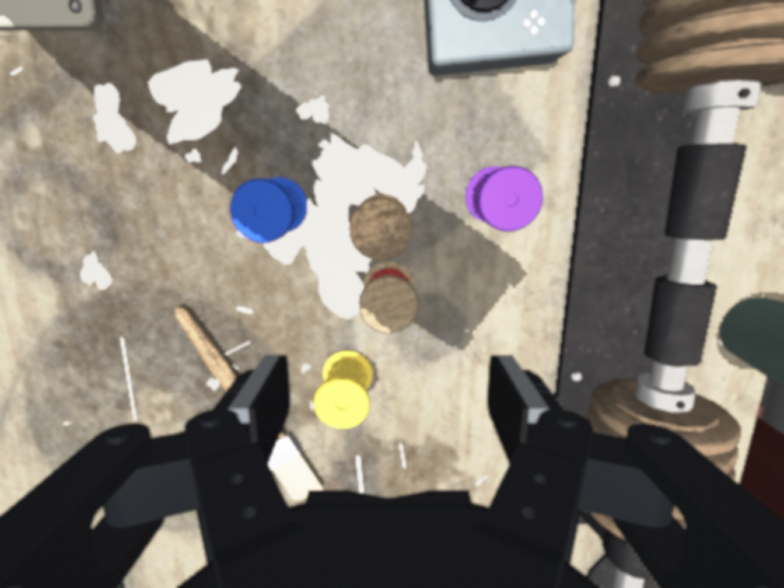

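Run:
```python
from h import *
c=load('w6')
g=lambda x,y,z: np.round(atz(c,x/1.4,y/1.4,z),4)
for n,p in dict(w=(380.5,226.5),wl=(350,228),wr=(412,228),r=(388.5,302),rb=(389,283)).items(): print(n,g(*p,.06))
w=g(380.5,226.5,.06); r=g(388.5,302,.06)
print(rel([r[0],r[1],.047],down(0))); print(rel([w[0],w[1],.047],down(0)))
```

```text
w [ 0.3301 -0.2612  0.06  ]
wl [ 0.3076 -0.2622  0.06  ]
wr [ 0.3534 -0.2623  0.06  ]
r [ 0.336  -0.3194  0.06  ]
rb [ 0.3364 -0.3042  0.06  ]
(array([ 2.000e-01,  2.008e+02, -2.920e+01]), array([-0.001, -0.001, -0.006]))
(array([ -5.8, 200.9,  29. ]), array([-0.001, -0.001, -0.006]))
```

>>> servo_tool(targets=[[0,20,-15,0,0,-0.006,0.6],[0,60,-29,0,0,-0.006,0.6],[0,105,-29,0,0,-0.006,0.6],[0,150,-29,0,0,-0.006,0.6],[0,180,-29,0,0,-0.006,0.6],[0,197,-29,0,0,-0.006,0.6],[0,201,-29,0,0,-0.006,0.6],[0,201,-29,0,0,-0.006,0.6]])

```text
clock: 14.15
tool_pos: [0.3348, -0.3192, 0.0459]
eef_rot: [0.708, -0.707, 0.001, -0.0]
force: [0.3, -0.8, 1.1]
grip_width: 0.0684
```

>>> servo_tool(targets=[[0,0,0,0,0,0,0.2],[0,0,0,0,0,0,-0.2],[0,0,0,0,0,0,-0.5],[0,0,0,0,0,0,-0.5],[0,0,0,0,0,0,-0.5],[0,0,0,0,0,0,-0.5],[0,-10,0,0,0,0,-0.5],[0,-30,0,0,0,0,-0.5]], newtons=30)

```text
clock: 14.95
tool_pos: [0.3334, -0.3188, 0.0756]
eef_rot: [0.708, -0.706, 0.002, -0.0]
force: [0.1, 0.1, -0.8]
grip_width: 0.0434
```

Run:
```python
from h import *
c=snap('wrist','w7',None,1.4); print(RT(),np.round(state()['qpos'],2));
```

```text
(array([[ 9.99994938e-01,  1.01110701e-03,  3.01688868e-03],
       [-3.01657381e-03, -3.12793369e-04,  9.99995401e-01],
       [ 1.01204602e-03, -9.99999440e-01, -3.09741707e-04]]), array([ 0.3350433 , -0.32022304,  0.07927296])) [ 0.85  0.16 -0.2   2.05  0.04  0.94  0.63]
```

View pics/w7.png

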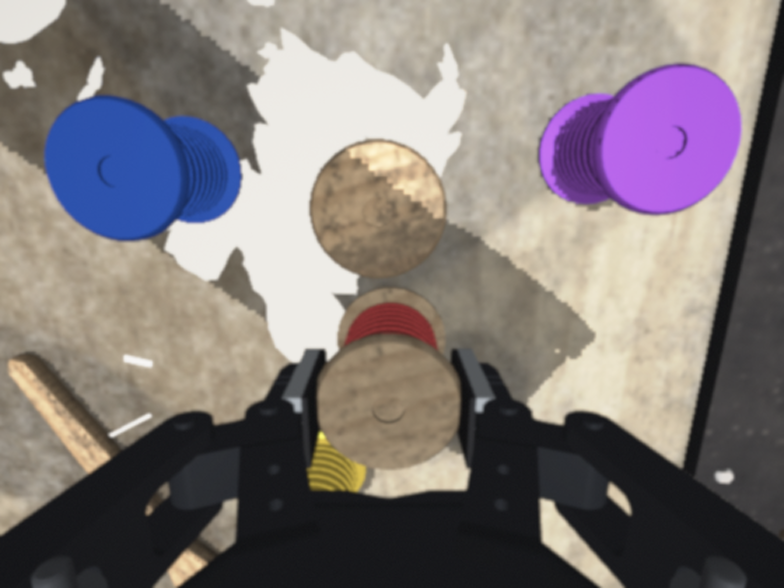

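Run:
```python
from h import *
c=load('w7'); print(atz(c,389.5/1.4,402/1.4,.0922)); print(atz(c,389.5/1.4,322/1.4,.0322))
```

```text
[ 0.33367833 -0.31683988  0.0922    ]
[ 0.33369081 -0.31261768  0.0322    ]
```

>>> servo_tool(targets=[[0,-40,0,0,0,0,-0.5],[5,-85,5,0,0,0,-0.5],[20,-130,30,0,0,0,-0.5],[42,-175,65,0,0,0,-0.5],[63,-215,102,0,0,0,-0.5],[84,-245,140,0,0,0,-0.5],[105,-270,180,0,0,0,-0.5],[127,-285,220,0,0,0,-0.5]])

```text
clock: 15.8
tool_pos: [0.4515, -0.1187, 0.3538]
eef_rot: [0.707, -0.707, 0.001, -0.002]
force: [1.7, -0.4, -1.9]
grip_width: 0.0436
```

Run:
```python
from h import *
print(RT()[1],state()['force'],state()['grip_width'],rel([0.578,0.135,.36],down(0)))
```

```text
[ 0.45148662 -0.11871102  0.3537842 ] [ 1.72484914 -0.42968825 -1.89163025] 0.043563835415305154 (array([125.5,  -6. , 254.2]), array([-0.   , -0.004,  0.001]))
```

>>> servo_tool(targets=[[20,-6,40,0,0,0,-0.5],[40,-12,80,0,0,0,-0.5],[60,-12,120,0,0,0,-0.5],[80,-12,160,0,0,0,-0.5],[100,-10,200,0,0,0,-0.5],[120,-8,240,0,0,0,-0.5],[126,-6,253,0,0,0,-0.5],[126,-6,253,0,0,0,-0.5]])

```text
clock: 16.6
tool_pos: [0.5776, 0.1351, 0.3569]
eef_rot: [0.708, -0.706, 0.001, 0.001]
force: [-1.4, -1.0, -1.8]
grip_width: 0.0435
```

Run:
```python
from h import *
snap('wrist','w8',None,1.4)
print(RT()[1],state()['force'],state()['grip_width'],rel([0.578,0.134,.171],down(0)))
```

```text
[0.57763235 0.13310236 0.35724186] [-0.33217336 -1.28776916 -1.56046235] 0.04375142733196755 (array([  0.7, 186.2,   0.5]), array([-0.002, -0.001, -0.002]))
```

View pics/w8.png

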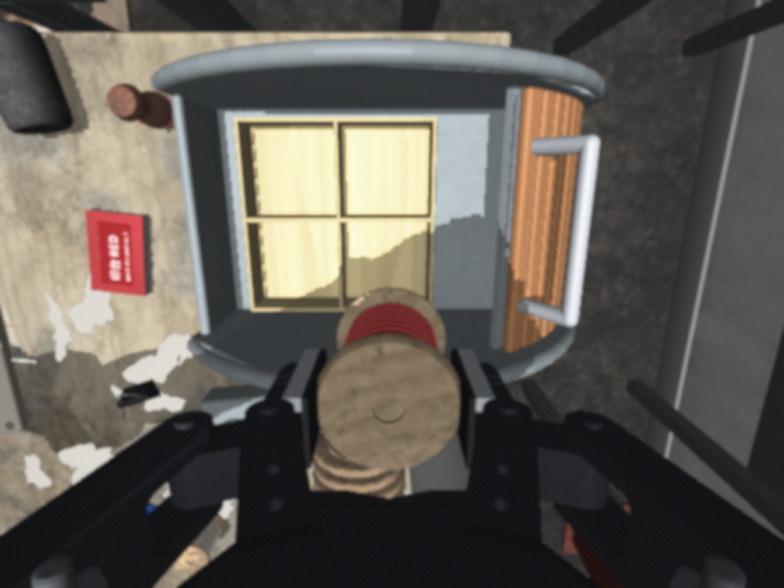

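Run:
```python
from h import *
c=load('w8')
print(atz(c,340/1.4,217/1.4,.155),atz(c,433/1.4,309/1.4,.155),atz(c,436/1.4,120/1.4,.155))
```

```text
[0.53991248 0.17016958 0.155     ] [0.61332898 0.09626995 0.155     ] [0.61134021 0.23965498 0.155     ]
```

>>> servo_tool(targets=[[0,35,1,0,0,0,-0.5],[0,75,1,0,0,0,-0.5],[0,115,1,0,0,0,-0.5],[0,145,1,0,0,0,-0.5],[0,165,1,0,0,0,-0.5],[0,175,1,0,0,0,-0.5],[0,180,1,0,0,0,-0.5],[0,182,1,0,0,0,-0.5]])

```text
clock: 17.45
tool_pos: [0.578, 0.1332, 0.1759]
eef_rot: [0.708, -0.707, 0.002, -0.001]
force: [-0.2, 0.3, -1.4]
grip_width: 0.0436
```

Run:
```python
from h import *
snap('wrist','w9',None,1.4); snap('scene','s9',(230,200,400,330),4.5)
print(RT()[1],state()['force'],state()['grip_width'],rel([0.578,0.134,.169],down(0)))
```

```text
[0.57810178 0.13370056 0.17611057] [-0.66985599 -0.06898978 -1.20658651] 0.04343524274938716 (array([-0.1,  7.1,  0.3]), array([-0.002, -0.003, -0.   ]))
```

View pics/w9.png

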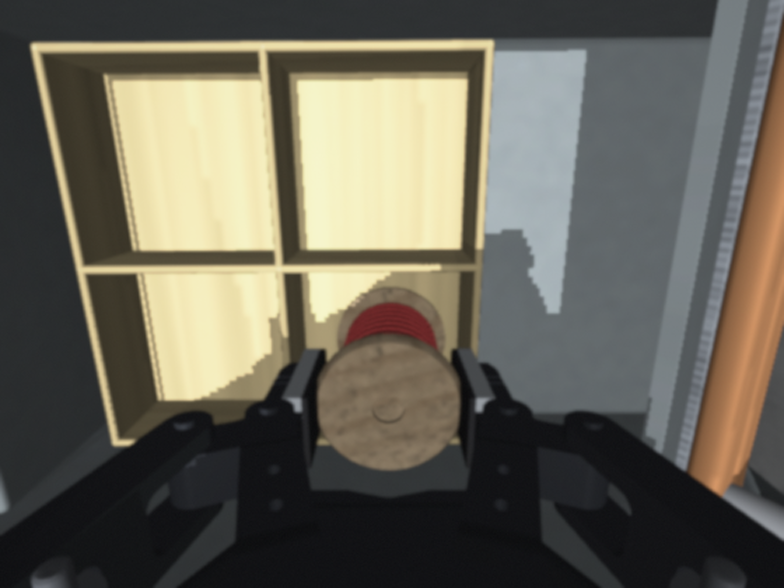

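View pics/s9.png

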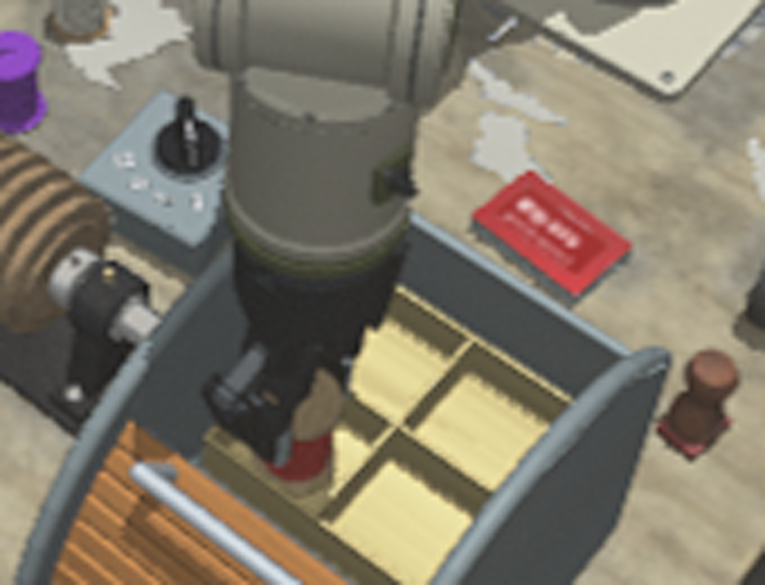

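>>> servo_tool(targets=[[0,3,0,0,0,0,-0.5],[0,6,0,0,0,0,-0.5],[0,7,0,0,0,0,-0.5],[0,7,0,0,0,0,0.2],[0,7,0,0,0,0,0.4],[0,7,0,0,0,0,0.4],[0,7,0,0,0,0,0.4],[0,-10,0,0,0,0,0.4]])

```text
clock: 18.35
tool_pos: [0.5765, 0.1334, 0.1832]
eef_rot: [0.708, -0.707, 0.003, 0.001]
force: [0.4, 0.2, 0.9]
grip_width: 0.0594
```

>>> servo_tool(targets=[[0,-35,0,0,0,0,0.4],[0,-80,0,0,0,0,0.4],[0,-125,0,0,0,0,0.4],[0,-165,0,0,0,0,0.5],[-20,-185,-20,0,0,0,0.6],[-45,-190,-60,0,0,0,0.6],[-65,-190,-100,0,0,0,0.6],[-90,-190,-140,0,0,0,0.6]])

```text
clock: 19.15
tool_pos: [0.4867, -0.0075, 0.3751]
eef_rot: [0.708, -0.706, 0.001, -0.001]
force: [0.2, -0.9, -0.9]
grip_width: 0.0679
```

Run:
```python
from h import *
snap('scene','s10'); snap('top','t10')
a=cv2.imread('pics/s10.png')[140:340,180:400]; cv2.imwrite('pics/z10.png',cv2.resize(a,None,fx=3.5,fy=2.9,interpolation=cv2.INTER_CUBIC))
print(RT()[1],state()['force'],state()['grip_width'],rel([0.33,-0.262,.25],down(0)))
```

```text
[ 0.48561598 -0.01216807  0.37549006] [ 1.00333027  0.76381553 -0.2096807 ] 0.06858763985745961 (array([-152.5,  125.9, -251.5]), array([ 0.001, -0.012, -0.001]))
```

View pics/z10.png

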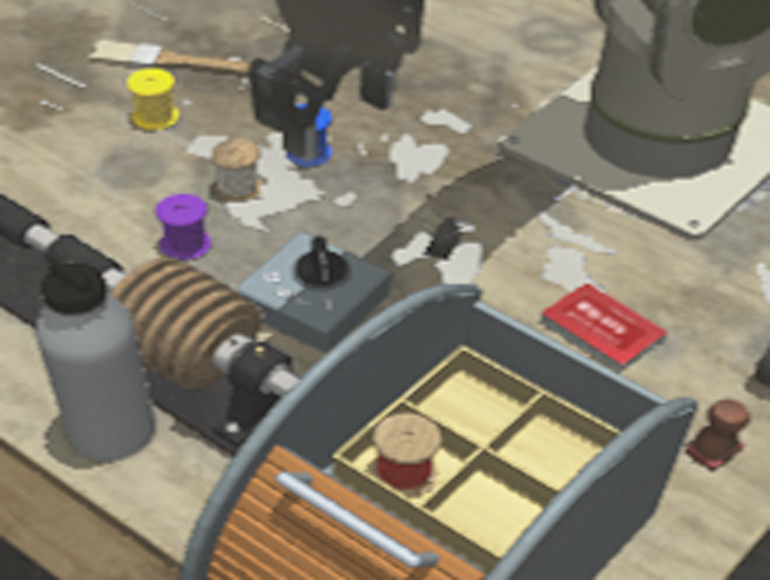

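>>> servo_tool(targets=[[-25,10,-40,0,-0.012,0,0.6],[-50,25,-80,0,-0.012,0,0.6],[-75,50,-120,0,-0.012,0,0.6],[-100,80,-160,0,-0.012,0,0.6],[-125,105,-200,0,-0.012,0,0.6],[-148,120,-240,0,-0.012,0,0.6],[-153,126,-252,0,-0.012,0,0.6],[-153,126,-252,0,-0.012,0,0.6]])

```text
clock: 20.05
tool_pos: [0.3312, -0.2597, 0.2472]
eef_rot: [0.708, -0.706, -0.0, 0.003]
force: [-0.4, 0.5, 0.0]
grip_width: 0.0685
```

Run:
```python
from h import *
c=snap('wrist','w11',None,1.4)
print(RT()[1],state()['force'],state()['grip_width'],rel([0.33,-0.262,.047],down(0)),1.4*proj(c,[.3301,-.2612,.06]))
```

```text
[ 0.33280851 -0.25808866  0.24816145] [-0.39188467  0.621787    0.74145569] 0.06836087968245518 (array([ -2.4, 201.2,  -4.5]), array([-0.003,  0.006, -0.002])) [387.83105333 267.88882981]
```

View pics/w11.png

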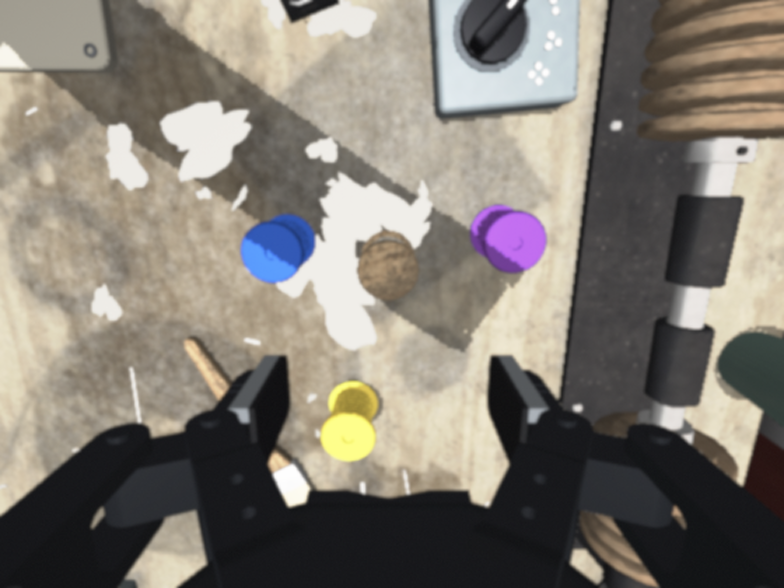

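>>> servo_tool(targets=[[-2,20,-3,0,0,0,0.6],[-3,60,-4,0,0,0,0.6],[-3,105,-4,0,0,0,0.6],[-3,150,-4,0,0,0,0.6],[-3,180,-4,0,0,0,0.6],[-3,197,-4,0,0,0,0.6],[-3,201,-4,0,0,0,0.6],[-3,201,-4,0,0,0,0.6]])

```text
clock: 20.9
tool_pos: [0.3311, -0.2605, 0.0481]
eef_rot: [0.708, -0.706, -0.003, 0.004]
force: [0.9, -0.6, -0.1]
grip_width: 0.0683
```

>>> servo_tool(targets=[[0,0,0,0,0,0,0.2],[0,0,0,0,0,0,-0.2],[0,0,0,0,0,0,-0.5],[0,0,0,0,0,0,-0.5],[0,0,0,0,0,0,-0.5],[0,0,0,0,0,0,-0.5],[0,-10,0,0,0,0,-0.5],[0,-30,0,0,0,0,-0.5]], newtons=30)

```text
clock: 21.7
tool_pos: [0.3298, -0.2607, 0.0781]
eef_rot: [0.708, -0.706, -0.002, 0.004]
force: [-0.2, -0.5, -1.1]
grip_width: 0.0435
```

Run:
```python
from h import *
c=snap('wrist','w12',None,1.4)
print(RT()[1],state()['force'],state()['grip_width'],rel([0.502,0.134,.36],down(0)))
```

```text
[ 0.33160133 -0.26193868  0.08167239] [ 2.16912445 -2.0828591   2.80173935] 0.043336270937959366 (array([ 174.3, -278.1,  394.4]), array([0.   , 0.009, 0.001]))
```

View pics/w12.png

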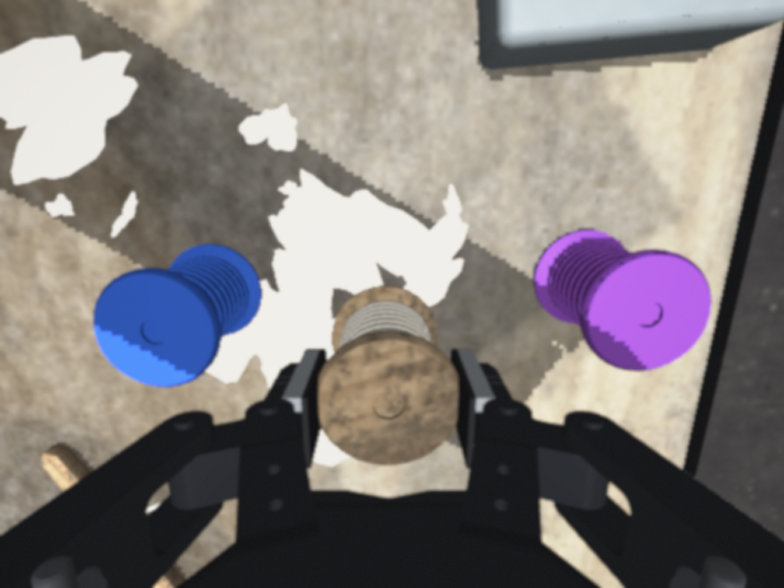

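>>> servo_tool(targets=[[0,-40,0,0,0,0,-0.5],[3,-85,5,0,0,0,-0.5],[12,-130,28,0,0,0,-0.5],[30,-175,63,0,0,0,-0.5],[48,-215,102,0,0,0,-0.5],[65,-245,143,0,0,0,-0.5],[83,-270,185,0,0,0,-0.5],[101,-282,226,0,0,0,-0.5]])

```text
clock: 22.55
tool_pos: [0.4224, -0.0511, 0.3557]
eef_rot: [0.707, -0.707, -0.003, 0.002]
force: [1.5, 0.1, -1.1]
grip_width: 0.0436
```

>>> servo_tool(targets=[[18,-4,40,0,0.004,0,-0.5],[36,-6,80,0,0.009,0,-0.5],[54,-6,120,0,0.009,0,-0.5],[68,-4,152,0,0.009,0,-0.5],[73,0,166,0,0.009,0,-0.5],[73,0,168,0,0.009,0,-0.5],[73,0,168,0,0.009,0,-0.5],[73,0,168,0,0.009,0,-0.5]])

```text
clock: 23.35
tool_pos: [0.4935, 0.1148, 0.3534]
eef_rot: [0.707, -0.707, 0.001, -0.0]
force: [0.3, -0.4, -0.6]
grip_width: 0.0439
```

Run:
```python
from h import *
c=snap('wrist','w13',None,1.4)
print(RT()[1],state()['force'],state()['grip_width'],rel([0.502,0.135,.169],down(0)))
```

```text
[0.49357248 0.11469472 0.35339969] [-0.00565651 -0.56410117 -1.56180225] 0.04338744282154488 (array([  8.5, 184.4,  20.1]), array([-0.001, -0.002, -0.001]))
```

View pics/w13.png

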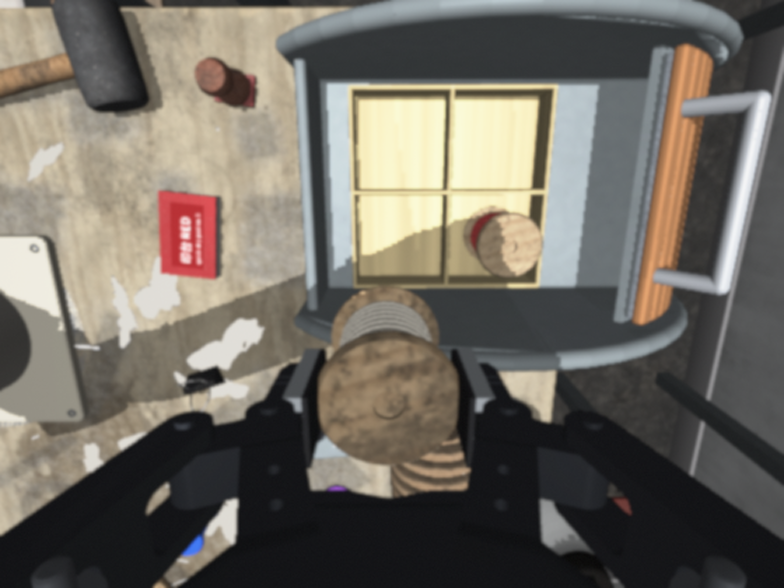

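Run:
```python
from h import *
c=load('w13'); print(atz(c,510/1.4,244/1.4,.182), atz(c,446/1.4,190/1.4,.155))
```

```text
[0.5795329  0.13350275 0.182     ] [0.53640794 0.16966805 0.155     ]
```

>>> servo_tool(targets=[[8,0,20,0,0,0,-0.5],[8,30,20,0,0,0,-0.5],[8,75,20,0,0,0,-0.5],[8,115,20,0,0,0,-0.5],[8,145,20,0,0,0,-0.5],[8,165,20,0,0,0,-0.5],[8,175,20,0,0,0,-0.5],[8,175,20,0,0,0,-0.5]])

```text
clock: 24.2
tool_pos: [0.501, 0.1353, 0.1773]
eef_rot: [0.708, -0.707, 0.001, 0.001]
force: [0.8, 0.1, -0.6]
grip_width: 0.0439
```

Run:
```python
from h import *
c=snap('wrist','w14',None,1.4); snap('scene','s14',(230,200,400,330),4.5)
print(RT()[1],state()['force'],state()['grip_width'],rel([0.502,0.134,.169],down(0)))
```

```text
[0.50193588 0.13612466 0.17907339] [ 0.44830859 -0.03626058 -0.92010346] 0.04373534375189707 (array([ 0.1, 10.1, -2.1]), array([-0.002, -0.001, -0.   ]))
```

View pics/w14.png

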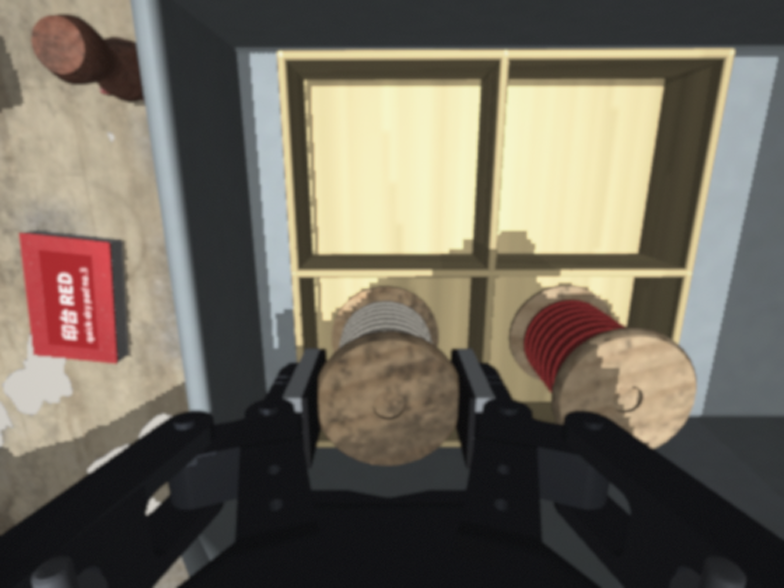

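View pics/s14.png

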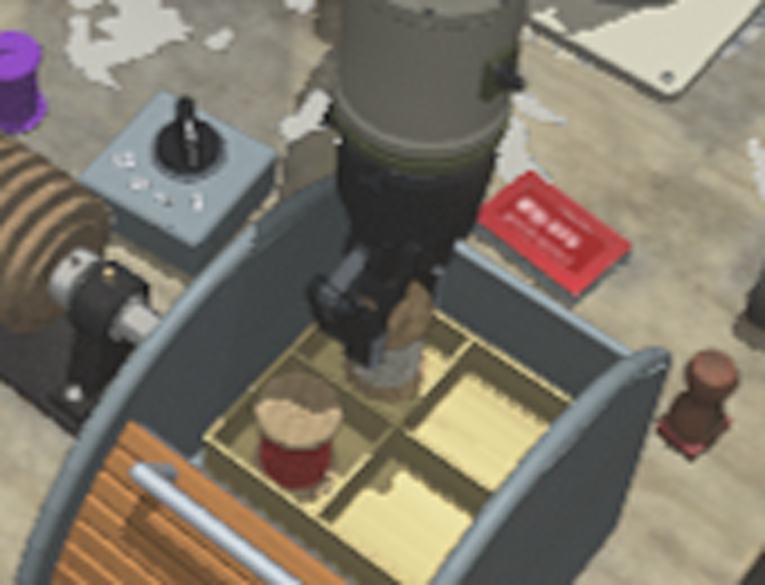

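>>> servo_tool(targets=[[0,4,-1,0,0,0,-0.5],[0,7,-1,0,0,0,-0.5],[0,9,-1,0,0,0,-0.5],[0,9,-1,0,0,0,0.1],[0,9,-1,0,0,0,0.3],[0,9,-1,0,0,0,0.3],[0,9,-1,0,0,0,0.3],[0,-5,-1,0,0,0,0.3]])

```text
clock: 25.1
tool_pos: [0.5004, 0.1349, 0.1819]
eef_rot: [0.708, -0.707, 0.002, 0.002]
force: [-0.1, 0.9, 1.2]
grip_width: 0.0553
```

>>> servo_tool(targets=[[0,-25,0,0,0,0,0.3],[0,-70,0,0,0,0,0.3],[0,-115,0,0,0,0,0.3],[0,-160,0,0,0,0,0.3],[20,-200,5,0,0,0,0],[50,-220,15,0,0,0,0],[70,-220,25,0,0,0,-0.35],[70,-220,25,0,0,0,-0.35]])

```text
clock: 25.9
tool_pos: [0.5731, 0.1607, 0.403]
eef_rot: [0.709, -0.706, 0.001, 0.001]
force: [-0.5, 1.0, -0.7]
grip_width: 0.0274
```

Run:
```python
from h import *
c=snap('wrist','w15',None,1.4); snap('scene','s15'); 
a=cv2.imread('pics/s15.png')[140:340,180:400]; cv2.imwrite('pics/z15.png',cv2.resize(a,None,fx=3.5,fy=2.9,interpolation=cv2.INTER_CUBIC))
print(RT()[1],state()['force'],state()['grip_width'])
```

```text
[0.57140046 0.16024168 0.40315433] [-0.58736662  0.2582448   0.02325646] 0.027971061274154694
```

View pics/w15.png

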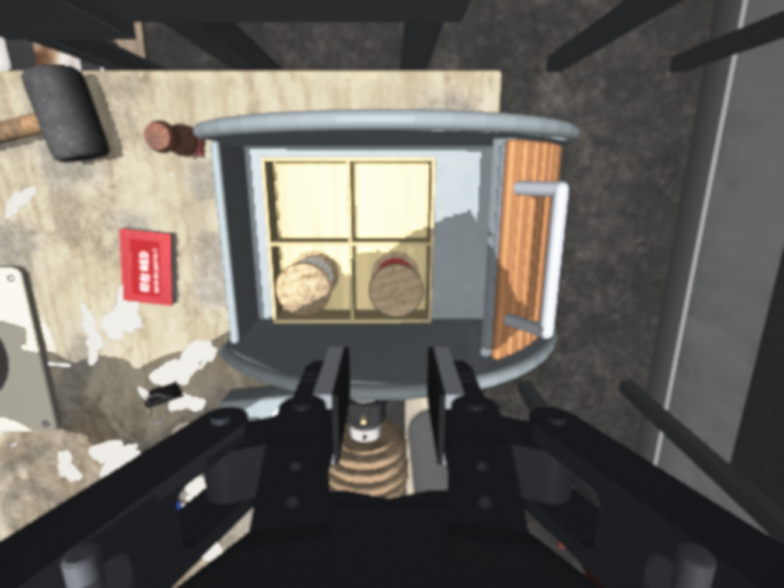

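View pics/z15.png

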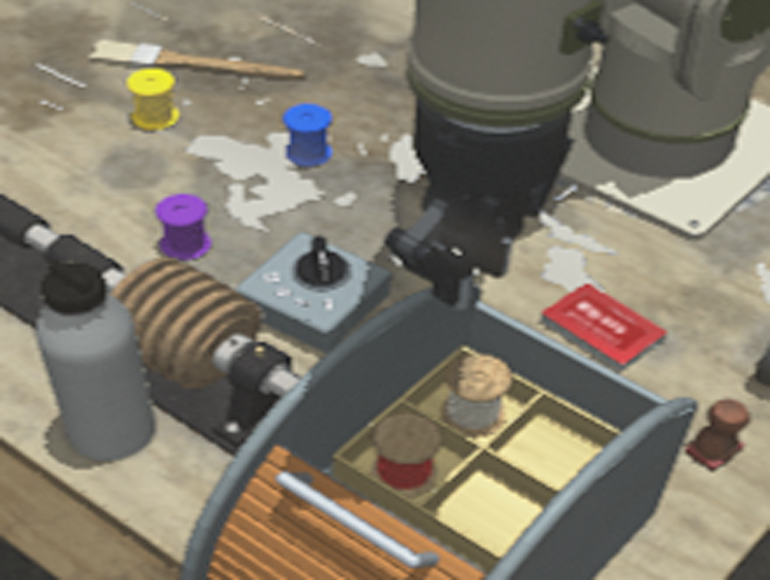

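Run:
```python
from h import *
c=load('w15'); S=load('s15')
print(atz(c,302/1.4,286/1.4,.182),atz(c,397/1.4,290/1.4,.182),atz(c,351/1.4,241/1.4,.155))
for z in(.122,.182): print(1.4*proj(c,[.502,.134,z]),1.4*proj(c,[.579,.1335,z]), (proj(S,[.502,.134,z])-[180,140])*[3.5,2.9],(proj(S,[.579,.1335,z])-[180,140])*[3.5,2.9])
a=cv2.imread('pics/s15.png')[235:320,265:340]; cv2.imwrite('pics/z15b.png',cv2.resize(a,None,fx=7,fy=7,interpolation=cv2.INTER_CUBIC))
```

```text
[0.49953884 0.13621603 0.182     ] [0.57998002 0.13279756 0.182     ] [0.53950884 0.17033855 0.155     ]
[316.48141466 272.63127648] [394.94439711 273.20661957] [470.71523837 415.7202767 ] [404.11741928 474.40891939]
[305.0399561  288.53088879] [395.84897693 289.19940944] [477.0909801 376.4177383] [407.80417463 436.15276674]
```

View pics/z15b.png

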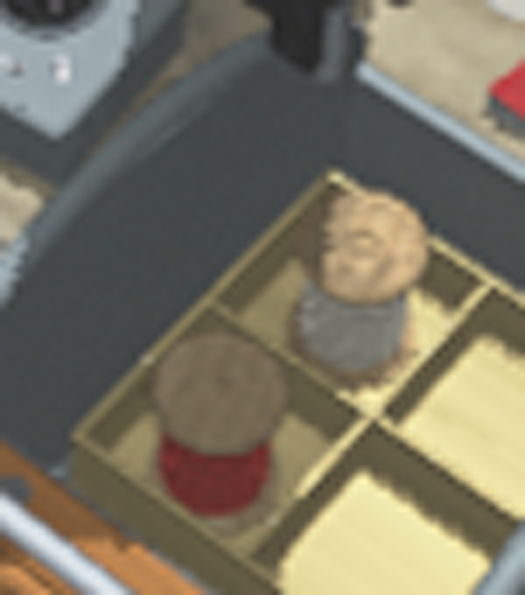

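Run:
```python
from h import *
a=cv2.imread('pics/w15.png')[225:335,245:445]; cv2.imwrite('pics/z15c.png',cv2.resize(a,None,fx=4,fy=4,interpolation=cv2.INTER_CUBIC))
c=load('w15')
for q in [(.4995,.136),(.58,.133)]:
  for z in(.122,.130,.174,.182): print((1.4*proj(c,[*q,z])-[245,225])*4)
```

```text
[275.36700483 182.55231747]
[269.79511096 189.87667759]
[235.05071135 235.5488495 ]
[227.87084188 244.98692401]
[603.8433705  194.81764708]
[604.34282502 202.35779893]
[607.45665791 249.36662893]
[608.09999875 259.07899987]
```

View pics/z15c.png

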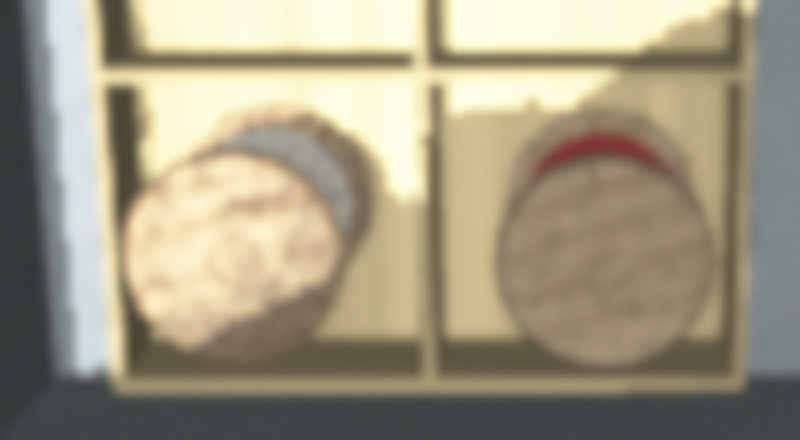

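Run:
```python
from h import *
c=load('w15'); 
for th in (124,126.5,128): print(th,1.4*proj(c,bar(th)+[0,.05,0]),1.4*proj(c,bar(th)-[0,.05,0]))
R=Rt(108);d=R[:,1];B=bar(126.5)
print(rel(B-.07*d,R),rel(B-.005*d,R))
```

```text
124 [553.38601434 190.70674372] [538.96281933 333.85895144]
126.5 [561.29619877 190.39225118] [546.41626263 331.38913505]
128 [565.67161599 190.19942171] [550.56240348 329.8725559 ]
(array([138.3,  96.3,   6.9]), array([-0.003,  0.001,  0.312])) (array([118.4, 158.2,   6.7]), array([-0.003,  0.001,  0.312]))
```

>>> servo_tool(targets=[[35,0,2,0,0,0.08,-0.35],[70,0,4,0,0,0.16,-0.35],[105,15,6,0,0,0.24,-0.35],[130,45,7,0,0,0.31,-0.35],[138,80,7,0,0,0.312,-0.35],[138,96,7,0,0,0.312,-0.35],[138,96,7,0,0,0.312,-0.35],[138,96,7,0,0,0.312,-0.35]])

```text
clock: 26.8
tool_pos: [0.7091, 0.167, 0.3052]
eef_rot: [0.699, -0.698, 0.111, 0.112]
force: [-1.1, 0.5, 1.1]
grip_width: 0.0274
```

Run:
```python
from h import *
c=snap('wrist','w16',None,1.4)
R=Rt(108);d=R[:,1];B=bar(126.5)
print(RT()[1],state()['qpos'],rel(B-.07*d,R),rel(B-.0*d,R)); print(1.4*proj(c,B))
```

```text
[0.7092234  0.16673834 0.30858824] [-0.21134747  0.87322561 -0.14897072  0.53592125  0.01418819  2.03392396
 -0.31962993] (array([0.9, 1.9, 0.8]), array([-0.003,  0.001,  0.002])) (array([ 0.8, 71.9,  0.5]), array([-0.003,  0.001,  0.002]))
[389.86432529 315.6123356 ]
```

View pics/w16.png

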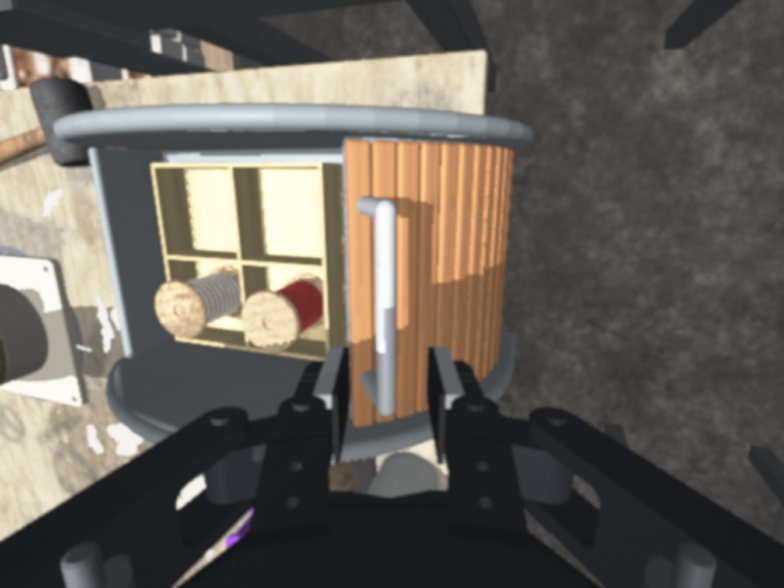

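Run:
```python
from h import *
R=Rt(102);d=R[:,1];B=bar(126.5)
print(rel(B-.03*d,R),rel(B+.001*d,R))
```

```text
(array([-2.3, 42. ,  0.6]), array([-0.003,  0.001, -0.103])) (array([ 0.9, 72.9,  0.5]), array([-0.003,  0.001, -0.103]))
```

>>> servo_tool(targets=[[-1,10,0,0,0,-0.05,-0.35],[-2,25,0,0,0,-0.1,-0.35],[-2,41,1,0,0,-0.103,-0.35],[-2,41,1,0,0,-0.103,-0.35],[-1,50,1,0,0,-0.103,-0.35],[0,60,1,0,0,-0.103,-0.35],[1,68,1,0,0,-0.103,-0.35],[1,73,1,0,0,-0.103,-0.35]])

```text
clock: 27.65
tool_pos: [0.6878, 0.1681, 0.2357]
eef_rot: [0.704, -0.703, 0.075, 0.075]
force: [0.3, -0.7, -0.1]
grip_width: 0.0277
```

Run:
```python
from h import *
c=snap('wrist','w17',None,1.4)
R=Rt(102);d=R[:,1];B=bar(126.5)
print(RT()[1],state()['qpos'],rel(B+.001*d,R))
```

```text
[0.68748285 0.16818447 0.23513013] [-0.19077407  0.69905277 -0.16611746  0.95928131  0.03726722  1.69136275
 -0.32818034] (array([-0.6, -3.8, -0.7]), array([-0.001,  0.   , -0.003]))
```

View pics/w17.png

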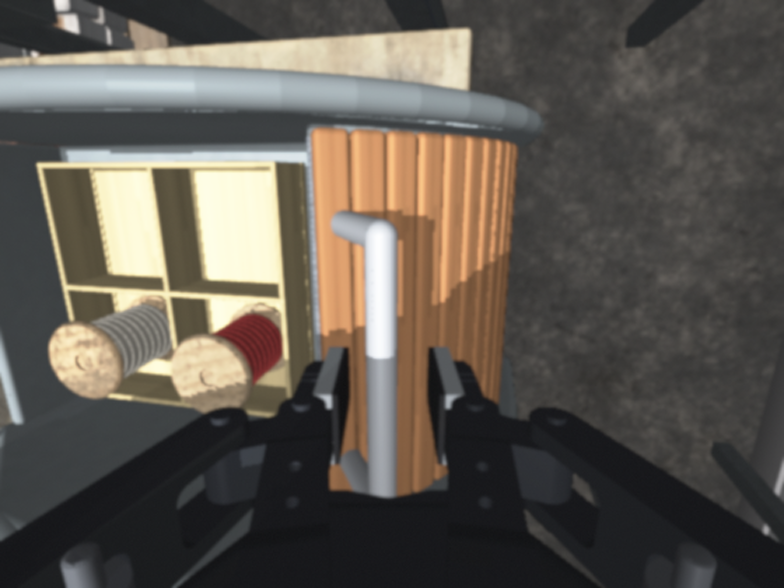

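>>> servo_tool(targets=[[0,-3,0,0,0,0,-0.6],[0,-3,0,0,0,0,-1],[0,-3,0,0,0,0,-1],[0,-3,0,0,0,0,-1],[0,-3,0,0,0,0,-1],[0,-3,0,0,0,0,-1],[0,-3,0,0,0,0,-1],[0,-3,0,0,0,0,-1]], newtons=40)

```text
clock: 28.5
tool_pos: [0.6876, 0.1682, 0.2407]
eef_rot: [0.704, -0.703, 0.075, 0.075]
force: [-9.0, -0.8, 2.3]
grip_width: 0.0084
```

```bash
cat > sh2.py <<'E'
from h import *
import sys,json,os
R0,p0=RT(); print(p0,np.round(state()['qpos'],2),np.round(state()['force'],1))
if not os.path.exists('off.json'): json.dump(list(R0.T@(bar(126.5)-p0)),open('off.json','w'))
off=np.array(json.load(open('off.json'))); print(off*1000)
b=p0+R0@off-AX; print('r',np.hypot(b[0],b[2]),'th',np.degrees(np.arctan2(b[2],-b[0])))
for th in map(float,sys.argv[1].split(',')):
    tt=102-(126.5-th)*(102-70)/(126.5-47)
    R=Rt(tt); p=bar(th)-R@off; print(th,round(tt),*rel(p,R,R0,p0))
E
python3 sh2.py 126.5,124,120,116,111,106,101,96,96
```

```text
[0.68762653 0.16824037 0.24073174] [-0.19  0.7  -0.17  0.95  0.04  1.7  -0.33] [-9.  -0.8  2.3]
[ 0.39861461  0.69446225 -0.74172328]
r 0.19899999999999998 th 126.5
126.5 102 [-0.  0.  0.] [-0.001  0.001 -0.003]
124.0 101 [-8.  -3.4  0. ] [-0.001  0.001 -0.021]
120.0 99 [-21.1  -8.1   0. ] [-0.002  0.001 -0.049]
116.0 98 [-34.5 -11.9   0. ] [-0.002  0.001 -0.077]
111.0 96 [-51.5 -15.2   0.1] [-0.002  0.001 -0.112]
106.0 94 [-68.8 -17.1   0.1] [-0.002  0.001 -0.148]
101.0 92 [-86.2 -17.5   0.1] [-0.002  0.001 -0.183]
96.0 90 [-1.035e+02 -1.640e+01  1.000e-01] [-0.002  0.001 -0.218]
96.0 90 [-1.035e+02 -1.640e+01  1.000e-01] [-0.002  0.001 -0.218]
```

>>> servo_tool(targets=[[-8,-3,0,0,0,-0.018,-1],[-21,-8,0,0,0,-0.046,-1],[-35,-12,0,0,0,-0.075,-1],[-52,-15,0,0,0,-0.11,-1],[-69,-17,0,0,0,-0.145,-1],[-86,-17,0,0,0,-0.18,-1],[-103,-16,0,0,0,-0.215,-1],[-103,-16,0,0,0,-0.215,-1]])

```text
clock: 29.3
tool_pos: [0.5907, 0.1682, 0.2801]
eef_rot: [0.708, -0.706, -0.004, -0.003]
force: [-0.6, -0.8, 10.3]
grip_width: 0.0078
```

```bash
python3 sh2.py 96,91,86,81,76,71,66,61,61
```

```text
[0.59067795 0.16817522 0.28013146] [-0.19  0.29 -0.2   1.44  0.06  1.41 -0.39] [-0.6 -0.8 10.3]
[ 0.39861461  0.69446225 -0.74172328]
r 0.20060363097770684 th 96.17657547809036
96.0 90 [-0.8  1.5  0.1] [-0.002  0.     0.005]
91.0 88 [-18.1   0.3   0.1] [-0.002  0.    -0.03 ]
86.0 86 [-35.5   0.6   0.1] [-0.002  0.    -0.065]
81.0 84 [-52.8   2.4   0.1] [-0.002  0.    -0.101]
76.0 82 [-69.9   5.7   0.1] [-0.002  0.    -0.136]
71.0 80 [-86.6  10.5   0.1] [-0.002  0.    -0.171]
66.0 78 [-1.028e+02  1.680e+01  1.000e-01] [-0.002  0.    -0.206]
61.0 76 [-1.185e+02  2.440e+01  1.000e-01] [-0.002  0.    -0.241]
61.0 76 [-1.185e+02  2.440e+01  1.000e-01] [-0.002  0.    -0.241]
```

>>> servo_tool(targets=[[-18,1,0,0,0,-0.033,-1],[-35,1,0,0,0,-0.068,-1],[-53,3,0,0,0,-0.103,-1],[-70,6,0,0,0,-0.138,-1],[-87,11,0,0,0,-0.173,-1],[-103,17,0,0,0,-0.208,-1],[-118,24,0,0,0,-0.243,-1],[-118,24,0,0,0,-0.243,-1]])

```text
clock: 30.1
tool_pos: [0.4727, 0.1682, 0.255]
eef_rot: [0.702, -0.701, -0.089, -0.088]
force: [-10.6, -4.7, 17.5]
grip_width: 0.008
```

```bash
python3 sh2.py 61,58,55,52,50,48,46,44,43,42
```

```text
[0.47268701 0.16817181 0.25500133] [-0.22 -0.1  -0.27  1.93  0.1   1.09 -0.53] [-10.6  -4.7  17.5]
[ 0.39861461  0.69446225 -0.74172328]
r 0.1992221349057709 th 61.10866452569031
61.0 76 [-0.3  0.3  0.1] [-0.002  0.     0.   ]
58.0 74 [-10.3   3.2   0.1] [-0.002 -0.    -0.021]
55.0 73 [-20.2   6.6   0.1] [-0.002 -0.    -0.042]
52.0 72 [-29.9  10.6   0.1] [-0.002 -0.    -0.063]
50.0 71 [-36.2  13.5   0.1] [-0.002 -0.    -0.077]
48.0 70 [-42.4  16.6   0. ] [-0.002 -0.    -0.091]
46.0 70 [-48.5  19.9   0. ] [-0.002 -0.    -0.105]
44.0 69 [-54.5  23.5   0. ] [-0.002 -0.    -0.119]
43.0 68 [-57.4  25.3   0. ] [-0.002 -0.    -0.126]
42.0 68 [-60.3  27.2   0. ] [-0.002 -0.    -0.133]
```

>>> servo_tool(targets=[[-10,3,0,0,0,-0.02,-1],[-20,6,0,0,0,-0.04,-1],[-30,10,0,0,0,-0.06,-1],[-36,13,0,0,0,-0.075,-1],[-42,16,0,0,0,-0.09,-1],[-48,19,0,0,0,-0.1,-1],[-54,23,0,0,0,-0.1,-1],[-57,25,0,0,0,-0.1,-1]])

```text
clock: 30.9
tool_pos: [0.4245, 0.1682, 0.2164]
eef_rot: [0.697, -0.696, -0.122, -0.123]
force: [-10.9, -10.8, 31.2]
grip_width: 0.0084
```

```bash
python3 sh2.py 44,43,42
```

```text
[0.42450915 0.16822079 0.21638641] [-0.24 -0.24 -0.33  2.15  0.14  0.93 -0.64] [-10.9 -10.8  31.2]
[ 0.39861461  0.69446225 -0.74172328]
r 0.19825685106413357 th 43.260553091963686
44.0 69 [ 1.9 -1.8  0. ] [-0.001 -0.001 -0.022]
43.0 68 [-1.2 -0.2  0. ] [-0.001 -0.001 -0.029]
42.0 68 [-4.2  1.4  0. ] [-0.001 -0.001 -0.036]
```

>>> servo_tool(targets=[[0,0,0,0,0,0,-0.7],[0,0,0,0,0,0,-0.6],[0,0,0,0,0,0,-0.5],[0,0,0,0,0,0,-0.5],[0,-5,0,0,0,0,-0.5],[0,-15,0,0,0,0,-0.4],[0,-30,0,0,0,0,-0.3],[0,-50,0,0,0,0,-0.3]])

```text
clock: 31.7
tool_pos: [0.4066, 0.1681, 0.262]
eef_rot: [0.697, -0.696, -0.122, -0.122]
force: [0.7, 0.4, -0.2]
grip_width: 0.0299
```

Run:
```python
from h import *
c=snap('wrist','w18',None,1.4); snap('scene','s18')
print(RT()[1],state()['qpos'],state()['force'])
for th in (43.5,45,47): print(1.4*proj(c,bar(th)))
a=cv2.imread('pics/s18.png')[140:340,180:400]; cv2.imwrite('pics/z18.png',cv2.resize(a,None,fx=3.5,fy=2.9,interpolation=cv2.INTER_CUBIC))
```

```text
[0.40756405 0.16903464 0.26460865] [-0.25234747 -0.31674921 -0.32167639  2.10081494  0.09975356  1.04477827
 -0.61109349] [-0.3202766   0.38299619  0.23345601]
[392.06248927 332.11737291]
[402.69145542 333.95831464]
[417.42402432 336.31677565]
```

View pics/w18.png

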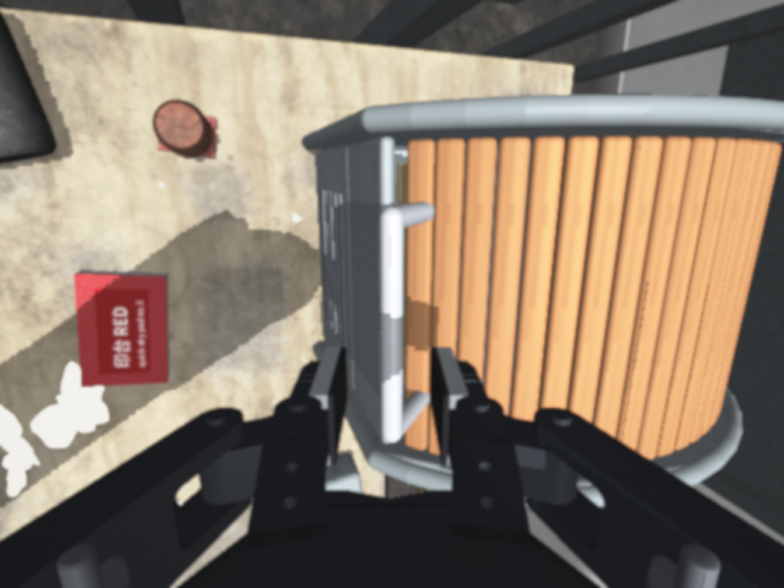

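View pics/z18.png

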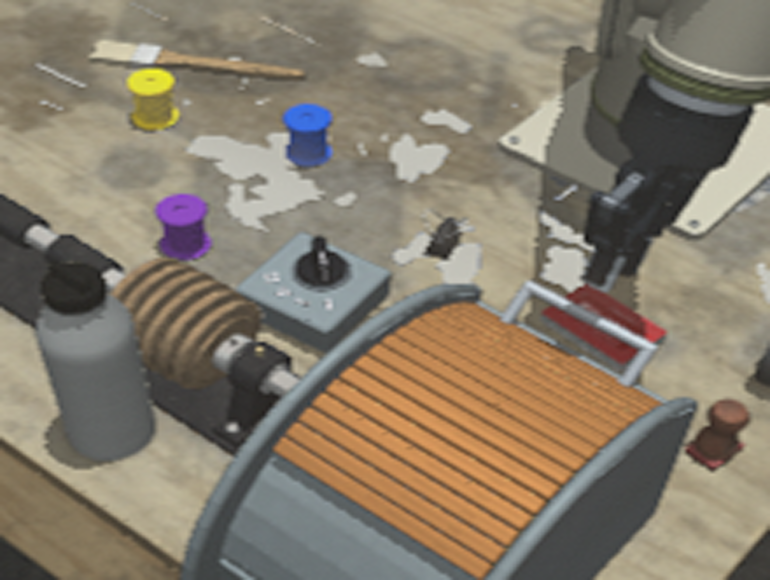

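Run:
```python
from h import *
print(rel([0.39,0.15,.37],down(0)),rel([0.39,0.08,.37],down(-.35)),rel([0.395,-0.0,.32],down(-.731)))
```

```text
(array([  19.8, -105.1,  -18.6]), array([-0.004,  0.   ,  0.352])) (array([  19.9, -105.3,  -88.6]), array([-0.065,  0.346,  0.347])) (array([   7.4,  -57. , -168.8]), array([-0.132,  0.723,  0.334]))
```

>>> servo_tool(targets=[[0,-40,0,0,0,0.05,0],[5,-75,-8,0,0,0.15,0],[15,-100,-19,0,0,0.25,0],[20,-105,-50,-0.03,0.12,0.34,0],[20,-105,-88,-0.065,0.25,0.347,0],[15,-90,-115,-0.09,0.38,0.34,0],[10,-75,-145,-0.11,0.52,0.34,0],[7,-57,-169,-0.132,0.66,0.334,0]])

```text
clock: 32.6
tool_pos: [0.3943, -0.0026, 0.3165]
eef_rot: [-0.662, 0.672, -0.235, 0.235]
force: [0.6, -0.6, -0.0]
grip_width: 0.0426
```

Run:
```python
from h import *
print(RT()[1],rel([0.4007,-0.0978,.2],down(-.731)),state()['qpos'])
```

```text
[ 0.39426771 -0.00261709  0.31654195] (array([ 64.1, 117.7, -68.7]), array([0.012, 0.055, 0.005])) [-4.85551030e-02 -2.08629974e-01 -5.99988075e-02  1.87869508e+00
 -2.45595709e-04  1.47670136e+00 -7.83583059e-01]
```

>>> servo_tool(targets=[[22,30,-23,0,0.02,0,0],[44,65,-46,0,0.04,0,0],[60,95,-64,0.01,0.055,0.005,0],[64,115,-69,0.012,0.055,0.005,0],[64,118,-69,0.012,0.055,0.005,0],[64,118,-69,0.012,0.055,0.005,0],[64,118,-69,0.012,0.055,0.005,0],[64,118,-69,0.012,0.055,0.005,0]])

```text
clock: 33.4
tool_pos: [0.4019, -0.0957, 0.2013]
eef_rot: [-0.661, 0.661, -0.25, 0.251]
force: [1.1, 0.0, -0.4]
grip_width: 0.0429
```

Run:
```python
from h import *
c=snap('wrist','w19',None,1.4)
print(RT()[1],rel([0.4007,-0.0975,.069],down(-.731)),1.4*proj(c,[.4007,-.0978,.079]))
```

```text
[ 0.40176507 -0.09579186  0.20116029] (array([  0.2, 132.2,  -2. ]), array([-0.   ,  0.007,  0.001])) [388.81107534 291.1537494 ]
```

View pics/w19.png

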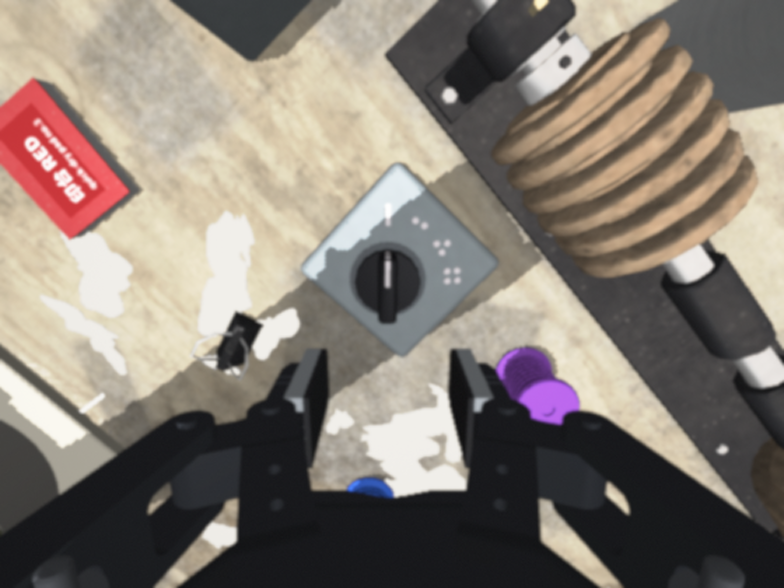

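>>> servo_tool(targets=[[0,20,-1,0,0,0,0],[0,60,-2,0,0,0,0],[0,95,-2,0,0,0,0],[0,120,-2,0,0,0,0],[0,131,-2,0,0,0,0],[0,131,-2,0,0,0,-1],[0,131,-2,0,0,0,-1],[0,131,-2,0,0,0,-1]])

```text
clock: 34.25
tool_pos: [0.4001, -0.0974, 0.0706]
eef_rot: [0.661, -0.661, 0.251, -0.25]
force: [-4.1, 3.4, 3.3]
grip_width: 0.0112
```

>>> servo_tool(targets=[[0,0,0,0,0.08,0,-1],[0,0,0,0,0.17,0,-1],[0,0,0,0,0.26,0,-1],[0,0,0,0,0.35,0,-1],[0,0,0,0,0.44,0,-1],[0,0,0,0,0.51,0,-1],[0,0,0,0,0.51,0,-1],[0,0,0,0,0.51,0,-1]])

```text
clock: 35.05
tool_pos: [0.4001, -0.0975, 0.0705]
eef_rot: [0.577, -0.577, 0.409, -0.409]
force: [-5.6, 4.1, 7.5]
grip_width: 0.0108
```

>>> servo_tool(targets=[[0,0,0,0,0,0,0.1],[0,0,0,0,0,0,0.4],[0,0,0,0,0,0,0.5],[0,-30,0,0,0,0,0.5],[0,-70,0,0,0,0,0.5],[0,-110,0,0,0,0,0.5],[0,-150,0,0,0,0,0.5],[0,-150,0,0,0,0,0.5]])

```text
clock: 35.85
tool_pos: [0.4025, -0.0982, 0.2245]
eef_rot: [0.578, -0.575, 0.407, -0.412]
force: [0.2, -0.1, 0.1]
grip_width: 0.0639
```

Run:
```python
from h import *
c=snap('wrist','w20',None,1.4); snap('scene','s20')
print(RT()[1],state()['force'])
a=cv2.imread('pics/s20.png')[140:340,180:400]; cv2.imwrite('pics/z20.png',cv2.resize(a,None,fx=3.5,fy=2.9,interpolation=cv2.INTER_CUBIC))
```

```text
[ 0.40032719 -0.09790608  0.21978315] [-0.30761166  0.16467496 -0.47999926]
```

View pics/w20.png

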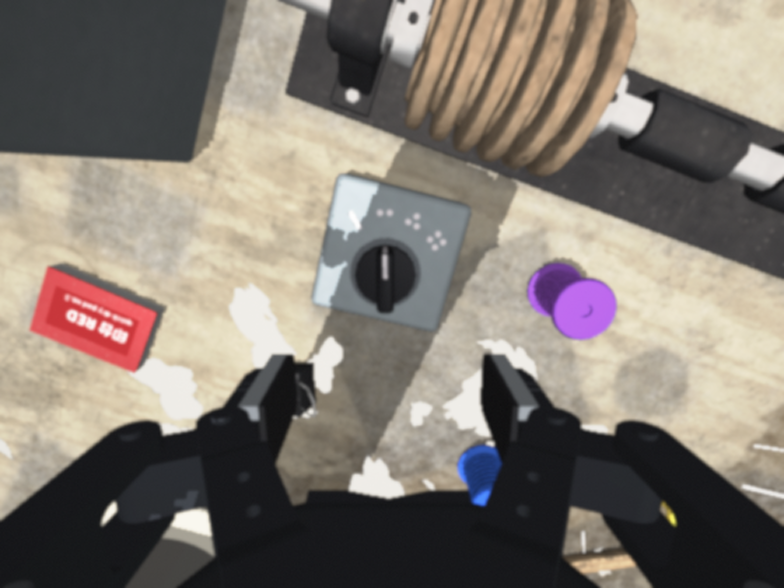

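View pics/z20.png

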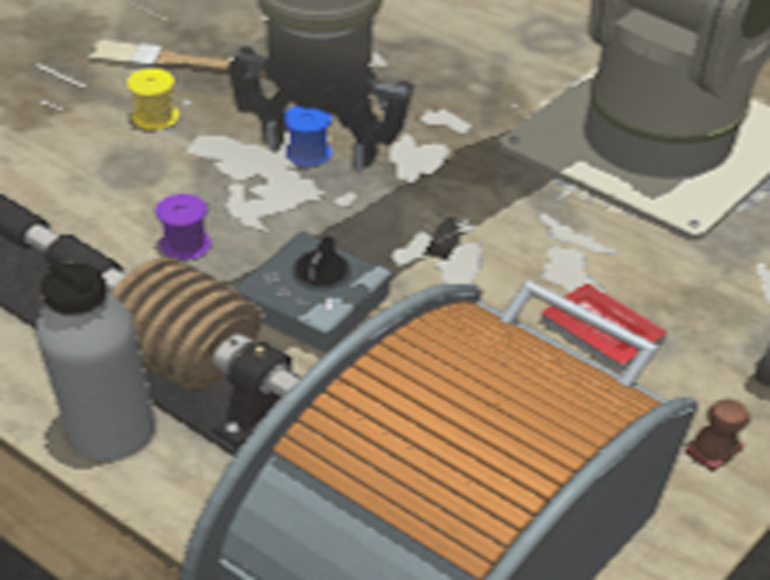

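Run:
```python
from h import *
snap('top','t21',None,1.4); snap('scene','s21',None,1.4)
T=load('t21')
```

```text
(no output)
```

View pics/t21.png

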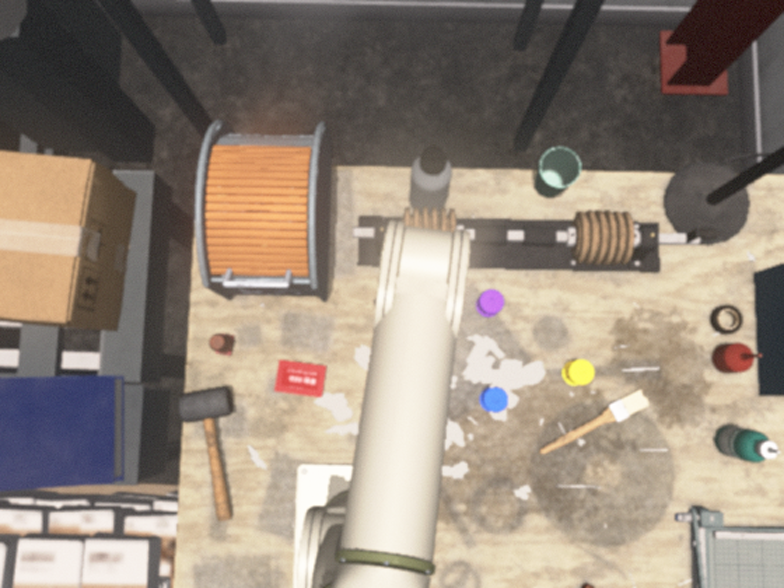

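View pics/s21.png

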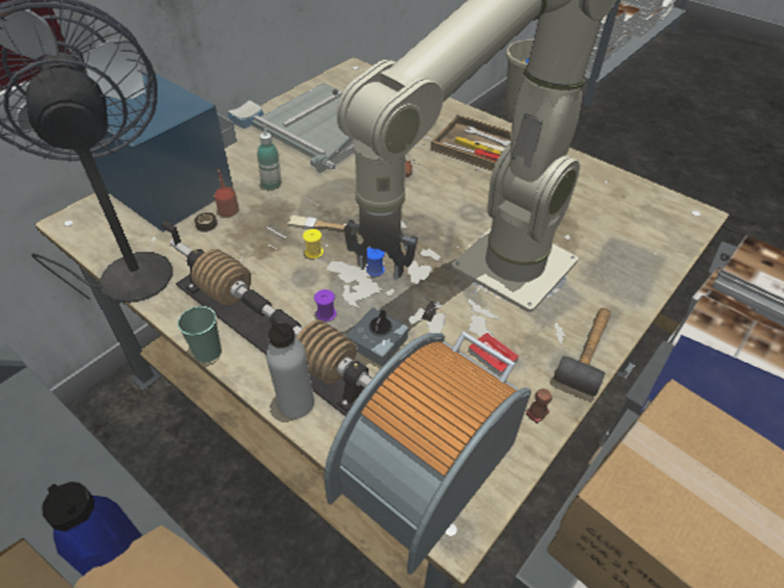

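Run:
```python
from h import *
a=cv2.imread('pics/scene0.png')[95:140,260:330]; cv2.imwrite('pics/z22.png',cv2.resize(a,None,fx=9,fy=9,interpolation=cv2.INTER_CUBIC))
c=load('scene0'); print(atz(c,291,127,0))
```

```text
[-0.10053005 -0.42336666  0.        ]
```

View pics/z22.png

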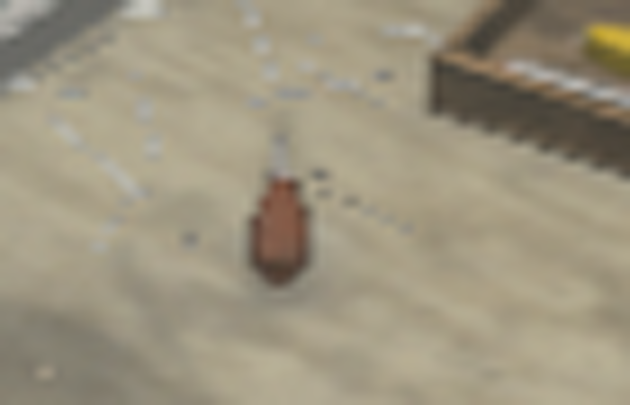

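It's an awl, not a spool. No other spools are on the table, the shutter is closed, and the selector is at 2 dots with the gripper clear, so I'm handing in.

Run:
```python
from h import *
s=state(); print(s['clock'],s['force'],s['tool_pos']); print(close_job())
```

```text
36.05 [ 0.05341528  0.34386063 -0.99841884] [ 0.39929043 -0.09773405  0.21810821]
the job is handed in; nothing more can be done
None
```

I finished every step of the task and handed the job in at about 36 s; no verdict was reported.

- **Selector off:** I turned it from the 2-dot mark to the bar mark.
- **Shutter open:** I rolled it to its stop. The bar measured about 126.5 degrees, which is fully open.
- **Spools:** Two were present and the rack started empty. I set the red one in the back right bay and the white one in the front right bay.
- **Shutter closed:** I rolled it back to its stop.
- **Selector set:** I turned it to the 2-dot mark.

**Last checks from the camera:**
- Both spools stood upright in their bays. The red spool's top was about 5 mm from the bay's middle and the white one's about 4 mm, measured before the shutter was closed.
- The bar's middle sat at its closed position, to within about a degree.
- The pointer was on the 2-dot mark.
- The gripper was clear of everything, and the stamp had not visibly moved.
- No other red or white spools were left on the table. A brown object near the pen tray turned out to be an awl.

One zoomed view made the white spool look slightly tilted. Comparing its top and base positions in the wrist picture showed that it stood upright. None of the final checks failed or disagreed.

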